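# Queue lens barrels and hold the shuttle out at the code reader

## Robot

A 7-joint arm with a two-finger parallel gripper is mounted at the origin on the work surface. World frame = base frame: x ahead of the robot, y to its left, z up, the work surface at z = 0. Lengths are in m, angles in rad, forces in N, time in s.
With the tool pointing down it reaches from about 0.425 to 0.95 m from the base axis. Payload 16.7 kg.
Tool frame: the origin (TCP) lies midway between the tips of the shut fingers; the grasp point (between the pads) lies 19 mm behind it; z points along the fingers, y is the direction in which the jaws open and shut (so a half turn about z gives the same grasp; the last joint's range is limited). The gripper opens to 94 mm and grips with 3 to 60 N. Pads are 16 mm wide; open, the fingers measure 119 mm over their backs; the gripper's body (75 mm by 177 mm) begins 78 mm behind the grasp point.
Start: joints at [-1.266, 0.426, 0.074, 1.606, -0.034, 1.111, -0.067], TCP at [0.297, 0.606, 0.205] pointing down, gripper open.
Joint ranges: [-2.85, 2.85], [-0.5, 2.14], [-1.23, 1.37], [0.21, 2.46], [-1.02, 4.16], [0.16, 2.05], [-2.73, 2.73]. Speed limits (rad/s): [1.89, 1.89, 2.39, 2.39, 3.01, 3.01, 3.01].

## Interface

Orientations are given as a unit quaternion [w, x, y, z].
In Python, from station import readout, snapshot, get_calibration, job, spotter gives the robot as it stands. The module is installed in compiled form; this text tells all that it offers.
- The arm moves only by the shell command python3 -m pendant 'ROWS' [FORCE]. ROWS is JSON, a list of rows, each an object of numbers: "tx", "ty", "tz": the shift along the tool's x, y, z in m; "twist": the turn about the tool's z in degrees; "grip": the gripper command: -1 is fully open, 1 is shut, values between are in proportion. A call has exactly 10 rows; each row shifts and turns the pose as measured when the row begins, along the tool's axes as they then stand; what a row does not reach is not made up. A row lasts 1/10 s, in which the tool goes at most 50 mm and 8.59 degrees, less where a joint would pass 70% of its speed; a pose out of reach is approached as far as the arm can. A call with a gripper value outside its range is refused whole. The fingers move at their own pace and stop on an object; FORCE is the grip in N (left out, the last holds). Time passes only in rows, so rows that do not move let the fingers close, or fill a call up. It gives the time, the measured TCP pose, the force and the opening at its end, in the units of the state.
- readout.get_obs(): the state, without advancing time (a new reading comes with each control period).
- snapshot(name): name is "side" or "top" or "wrist"; returns (picture, depth): 480x640x3 uint8, blue, green, red; 480x640 float32, m along the optical axis (not along the pixel's ray), 0 where there is no reading.
- get_calibration(name): a dict with "mtx" (3x3 intrinsics, pixels), "camera_from_world" (4x4, takes a point from world to camera coordinates); the wrist camera has in their place "T_tool_cam" (4x4, takes a point from camera to tool coordinates, whose origin is the TCP and whose axes are the flange's). Camera axes: x right, y up, looking along -z (the intrinsics and any distortion apply to the point x, -y, -z); pixel columns grow to the right and rows downward; lengths in m; the calibration is good to about 2 mm. A picture is of the moment at which its call begins: read the wrist's pose just before it. get_calibration takes no time and is no camera call.
- job.job_done(): hands the job in, once; it reports no verdict.
Trained networks look in the newest picture that a camera, given by its name, has taken for a name from the list of things; names that differ only in an ending like _2 or _b are one class to them, and where a whole thing is asked for, a point or a joint stands for the part that bears it (a point fixed in the world has none). Each returns a list of dicts, best first, with "p" (0 to 1); they miss things now and then, are a little off and sometimes report something else, mostly with a low value. They report only what shows in the picture. A call takes as long as a camera call. They do not tell look-alikes from the thing itself.
- spotter.outline_of(name, camera): "mask" (480x640 bool, what is visible of it) and "xy" ([column, row] in pixels, amid what is visible of it).
The state is a dict: "t": time; "joint_positions": joint angles; "qvel": joint speeds; "tau": joint torques, N m; "ee_pos": TCP position; "eef_rot": TCP orientation; "ft_force": force on the tool from outside, world axes, zero at the start; "torque": the same for the moment, N m; "finger_gap": finger opening in m.
Only numpy, scipy, OpenCV 4.12 (cv2) and the standard library are available. Lean on these libraries where they do the work, as an engineer would, in place of code of your own. Each camera call takes 0.05 s, during which the arm holds its last target.

## Task

Slide the three blue-banded lens barrels into single file between the feeder's guide rails until the front one is home in the pocket of the shuttle; the lenses inside are not yet glued, so keep the barrels upright and standing on the deck, never lifted. Then take the shuttle's black knob and pull it out against its spring until the white index line stands in the code reader's green band, bringing the front barrel along in its pocket while the other two stay in the lane. Finish while holding the knob there, since the shuttle springs back if let go, and leave the gold-banded master barrel and everything else on the bench alone.

Things in the scene. Friction and masses are not known exactly. Their poses are not given: they have to be found in the camera images.
- feeder: Inspection feeder, fixed: aluminium deck, top 15 mm above the bench, x -105 to 160, y -200 to 165 mm. Origin on the bench; the lane runs along its y axis (x = 0), barrels enter towards -y. Three barrels closed up and home stand at y = -70 (pocket), -38 and -6. Funnel strips, 18 mm high, lead from x = +-52 at y = 70 to the mouth at y = 40. Barrels start on the open apron at y 70 to 160 (edge lip 10 mm high).
- lane_mouth (a point): Middle of the lane's mouth at deck height (feeder x 0, y 40 mm). From here to y = -51 run two steel guide rails, 6 mm thick, 18 mm high above the deck, inner faces at x = -18 and +18 (lane 36 mm wide). The robot-side rail ends at y = -43; from there a strip slanting by 12 degrees guides a barrel left a few mm short into the pocket as the shuttle is pulled.
- barrel_a: Lens barrel: upright black cylinder with a sky-blue band, diameter 32, height 58 mm, about 0.11 kg. Origin at the centre of its underside, z up. Starts on the apron in front of the funnel. The three blue-banded barrels are alike, in any order; each slides on the deck with about 1 N.
- barrel_b: Second lens barrel, the same as barrel_a; starts on the apron, farther from the mouth, on the robot's side.
- barrel_c: Third lens barrel, the same as barrel_a; starts on the apron, farther from the mouth, on the side away from the robot.
- shuttle (a joint): Steel shuttle slide across the lane's end, 22 mm high above the deck. 0 m = home (pocket in line with the lane), grows as it is pulled along the feeder's -x (towards the robot); end stop 0.066. Spring return: 5.4 N at home, plus 1.2 N per 10 mm, slight friction; let go, it shoots home. Its solid tail shuts the lane while it is out.
- pocket (a point): Centre of the shuttle's pocket at deck height; moves with the shuttle. The pocket is a U open to the lane, 40 mm wide in x, its stop wall 16.5 mm beyond this point towards -y, no floor (the barrel slides on the deck). A barrel left 10 mm short catches on the rail's end. The white index line (2.5 mm wide, on a black strip on the wall at the reader's side) has this point's x.
- knob (a point): Middle of the shuttle's black upright pull knob, on its axis, 56 mm above the bench; moves with the shuttle. Diameter 28 mm, 30 mm high (41 to 71 mm above the bench), on a 12 mm stud; 78 mm from the pocket centre towards the feeder's -x, 2 mm towards -y.
- reader: Code reader, fixed on the deck, its place along the feeder's x differs each time: black camera with red ring light on a post, 93 mm high above the deck, 46 mm wide, looking along its +y at the shuttle. Origin at deck height under its optical axis, x axis parallel to the feeder's. The mark is reached when the pocket's x in this frame is 0 (38 to 56 mm of pull).
- mark (a point): End of the reader's green band next to the shuttle, on the band's centre line: a green stripe 8 mm wide in x (+-4 mm) on a white tongue, pointing at the shuttle. The white index line must stand within it.
- master: Master barrel, a bystander: like the lens barrels (32 x 58 mm) but with a gold band, standing between three brass pins on the deck's far right corner. Origin at the centre of its underside. Leave it.
- cap: Red connector cap, a bystander on the deck beyond the lane, diameter 34 mm, 30 mm high. Origin under its centre.
- solvent: White solvent bottle with blue cap, a bystander on the right, diameter 60 mm, 150 mm high. Origin under its centre.
- driver: Screwdriver lying on the bench at the left, a bystander. Origin under its middle.
- brush: Orange brush lying on the bench at the right, a bystander. Origin under its middle.
- lens_case: Flat white and pale-blue lens case, a bystander at the left, 100 x 70 x 26 mm. Origin under its centre.
- swab_jar: Clear jar with grey lid, a bystander at the left, diameter 64 mm, 75 mm high. Origin under its centre.
Mind the look-alikes: they are no part of the job. What is shaped like the barrel_b but turquoise is not meant.

How it is judged:
On the way, in this order (a step that is already met when the one before it is completed fails the run):
1. with the shuttle home, one blue-banded barrel is home in its pocket and the other two stand between the rails behind it (((horizontal distance between barrel_a and pocket below 0.007 m and (x of barrel_b in the frame of feeder between -0.005 and 0.005 m and y of barrel_b in the frame of feeder between -0.046 and 0.026 m) and (x of barrel_c in the frame of feeder between -0.005 and 0.005 m and y of barrel_c in the frame of feeder between -0.046 and 0.026 m)) or (horizontal distance between barrel_b and pocket below 0.007 m and (x of barrel_a in the frame of feeder between -0.005 and 0.005 m and y of barrel_a in the frame of feeder between -0.046 and 0.026 m) and (x of barrel_c in the frame of feeder between -0.005 and 0.005 m and y of barrel_c in the frame of feeder between -0.046 and 0.026 m)) or (horizontal distance between barrel_c and pocket below 0.007 m and (x of barrel_a in the frame of feeder between -0.005 and 0.005 m and y of barrel_a in the frame of feeder between -0.046 and 0.026 m) and (x of barrel_b in the frame of feeder between -0.005 and 0.005 m and y of barrel_b in the frame of feeder between -0.046 and 0.026 m))) and angle between each of barrel_a, barrel_b, barrel_c's own z axis and vertical below 0.12 rad and z of each of barrel_a, barrel_b, barrel_c in the frame of feeder below 0.019 m and value of joint shuttle below 0.006 m), for 0.2 s.
2. the shuttle is held by its knob with the index line in the green band, its barrel along with it (((horizontal distance between barrel_a and pocket below 0.007 m and (x of barrel_b in the frame of feeder between -0.005 and 0.005 m and y of barrel_b in the frame of feeder between -0.046 and 0.026 m) and (x of barrel_c in the frame of feeder between -0.005 and 0.005 m and y of barrel_c in the frame of feeder between -0.046 and 0.026 m)) or (horizontal distance between barrel_b and pocket below 0.007 m and (x of barrel_a in the frame of feeder between -0.005 and 0.005 m and y of barrel_a in the frame of feeder between -0.046 and 0.026 m) and (x of barrel_c in the frame of feeder between -0.005 and 0.005 m and y of barrel_c in the frame of feeder between -0.046 and 0.026 m)) or (horizontal distance between barrel_c and pocket below 0.007 m and (x of barrel_a in the frame of feeder between -0.005 and 0.005 m and y of barrel_a in the frame of feeder between -0.046 and 0.026 m) and (x of barrel_b in the frame of feeder between -0.005 and 0.005 m and y of barrel_b in the frame of feeder between -0.046 and 0.026 m))) and angle between each of barrel_a, barrel_b, barrel_c's own z axis and vertical below 0.12 rad and z of each of barrel_a, barrel_b, barrel_c in the frame of feeder below 0.019 m and x of pocket in the frame of reader between -0.004 and 0.004 m and contact force between shuttle_knob and the fingers above 2 N), for 0.5 s.
At the end, for the whole second after the job is handed in: Fingers hold the knob (over 2 N) with the index line in the green band (within 4 mm of its middle), the shuttle still; one blue-banded barrel in the pocket (within 7 mm of its centre), the other two wholly between the rails (within 5 mm of the lane axis), all upright on the deck (all of step 2 and velocity of joint shuttle between -0.01 and 0.01 m/s); the arm keeps its last pose, push and grip.
It fails at once if a blue-banded barrel is tipped by more than about 17 degrees (angle between any of barrel_a, barrel_b, barrel_c's own z axis and vertical above 0.3 rad).
It fails at once if a blue-banded barrel is lifted more than 8 mm off the deck (z of any of barrel_a, barrel_b, barrel_c in the frame of feeder above 0.023 m).
It fails at once if the gold-banded master or another bystander is moved by more than 15 mm (distance of any of master, cap, solvent, driver, brush, lens_case, swab_jar from where it was at the start of the episode above 0.015 m).
It also fails if it takes over 67 s, if anything falls off the work surface, if the arm or the gripper's body presses on something with over 40 N, if the wrist force passes 120 N, or if a joint passes its speed limit or range.

## Working session

There is one attempt and no reset: what is moved stays moved. The work goes in short steps, Python scripts to look and compute and a shell command to move; the robot and the scene stay as the last step left them, time stands still between calls to the robot, and variables do not carry over. Pictures are saved under pics/ and viewed, and the job is handed in when it is done.

```bash
mkdir -p pics
cat > h.py <<'E'
import numpy as np, cv2
from station import readout, snapshot, get_calibration, job, spotter
from scipy.spatial.transform import Rotation as R
def cw(name,obs=None):
    c=get_calibration(name)
    if 'camera_from_world' in c: return c['mtx'],np.array(c['camera_from_world']),c
    o=obs or readout.get_obs()
    T=np.eye(4);q=o['eef_rot'];T[:3,:3]=R.from_quat([q[1],q[2],q[3],q[0]]).as_matrix();T[:3,3]=o['ee_pos']
    return c['mtx'],np.linalg.inv(T@np.array(c['T_tool_cam'])),c
def ray(name,u,v,z,obs=None):
    K,C,c=cw(name,obs);K=np.array(K)
    W=np.linalg.inv(C);d=W[:3,:3]@np.array([(u-K[0,2])/K[0,0],-(v-K[1,2])/K[1,1],-1])
    o=W[:3,3];return o+d*(z-o[2])/d[2]
def proj(name,p,obs=None):
    K,C,c=cw(name,obs);K=np.array(K);q=C[:3,:3]@np.array(p)+C[:3,3]
    return K[0,0]*q[0]/-q[2]+K[0,2],K[1,1]*-q[1]/-q[2]+K[1,2]
def pts(name,depth,obs=None):
    K,C,c=cw(name,obs);K=np.array(K);W=np.linalg.inv(C)
    v,u=np.mgrid[:480,:640];P=np.stack([(u-K[0,2])/K[0,0]*depth,-(v-K[1,2])/K[1,1]*depth,-depth],-1)
    return P@W[:3,:3].T+W[:3,3]
E
python3 - <<'E'
from h import *
o=readout.get_obs()
print({k:np.round(v,3) for k,v in o.items()})
for n in ['top','side','wrist']:
    p,d=snapshot(n);cv2.imwrite(f'pics/{n}0.png',p);np.save(f'{n}0.npy',d)
    print(n,get_calibration(n))
E
```

```text
{'t': np.float64(0.0), 'joint_positions': array([-1.266,  0.427,  0.074,  1.607, -0.034,  1.111, -0.067]), 'qvel': array([ 0.001,  0.001, -0.   ,  0.   ,  0.001, -0.001, -0.001]), 'tau': array([ 0.0000e+00, -9.3583e+01,  3.6670e+00, -4.5420e+01, -4.9000e-02,
        2.0000e-02,  0.0000e+00]), 'ee_pos': array([0.296, 0.606, 0.205]), 'eef_rot': array([-0.   ,  0.225,  0.974, -0.001]), 'ft_force': array([ 0.213,  0.468, -0.063]), 'torque': array([-0.002, -0.001,  0.001]), 'finger_gap': np.float64(0.094)}
top {'mtx': array([[436.95636763,   0.        , 322.97702652],
       [  0.        , 436.95636763, 240.33437856],
       [  0.        ,   0.        ,   1.        ]]), 'camera_from_world': array([[-0.01429688, -0.99988274,  0.00548683,  0.00667842],
       [ 0.9909099 , -0.01343405,  0.13385477, -0.59021497],
       [-0.13376537,  0.00735066,  0.99098577, -0.97207422],
       [ 0.        ,  0.        ,  0.        ,  1.        ]])}
side {'mtx': array([[489.68630224,   0.        , 327.7758008 ],
       [  0.        , 489.68630224, 239.93122736],
       [  0.        ,   0.        ,   1.        ]]), 'camera_from_world': array([[-0.96243847, -0.27079838, -0.01950434,  0.57888259],
       [ 0.16196664, -0.63032696,  0.75924616, -0.14464725],
       [-0.21789674,  0.72756867,  0.65051122, -0.94213338],
       [ 0.        ,  0.        ,  0.        ,  1.        ]])}
wrist {'mtx': array([[333.46500343,   0.        , 319.15296452],
       [  0.        , 333.46500343, 239.1803819 ],
       [  0.        ,   0.        ,   1.        ]]), 'T_tool_cam': array([[ 9.70254051e-05,  9.68417268e-01,  2.49335088e-01,
         7.16976058e-02],
       [ 9.99999982e-01, -1.34093741e-04,  1.31683395e-04,
         3.61521245e-04],
       [ 1.60958748e-04,  2.49335071e-01, -9.68417264e-01,
        -1.78460103e-01],
       [ 0.00000000e+00,  0.00000000e+00,  0.00000000e+00,
         1.00000000e+00]])}
```

View pics/top0.png

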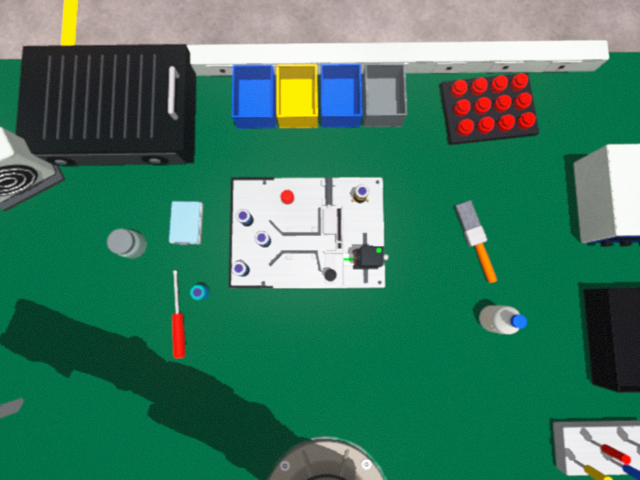

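View pics/side0.png

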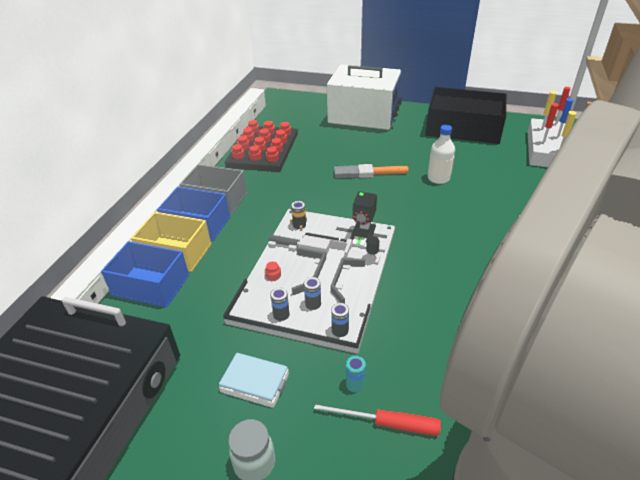

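Run:
```python
from h import *
p=cv2.imread('pics/top0.png');d=np.load('top0.npy')
P=pts('top',d)
c=cv2.resize(p[165:300,180:400],None,fx=3.6,fy=3.6,interpolation=cv2.INTER_CUBIC);cv2.imwrite('pics/topc.png',c)
m=(P[...,2]>.010)&(P[...,2]<.019)&(p.min(-1)>150)
m=m.astype(np.uint8);n,l,s,_=cv2.connectedComponentsWithStats(m)
i=1+np.argmax(s[1:,4]);print(s[i])
mm=cv2.morphologyEx((l==i).astype(np.uint8),cv2.MORPH_CLOSE,np.ones((25,25)))
q=P[mm>0];q=q[:, :2][abs(q[:,2]-.015)<.004]
r=cv2.minAreaRect((q*1000).astype(np.float32));print(r,cv2.boxPoints(r))
for nm in ['barrel_a','knob','mark','master','reader','feeder']:
  for k in spotter.outline_of(nm,'top'):
    print(nm,k['p'],k['xy'])
```

```text
[ 231  178  153  110 9407]
((615.4262084960938, 35.9119873046875), (358.63421630859375, 263.58966064453125), 89.30488586425781) [[ 481.46567 -141.79303]
 [ 745.0359  -144.99081]
 [ 749.3867   213.617  ]
 [ 485.81653  216.81479]]
barrel_a 0.79 [236.2, 268.9]
barrel_a 0.74 [262.4, 238.8]
barrel_a 0.72 [366.1, 258.9]
barrel_a 0.63 [244.7, 218.3]
barrel_a 0.5 [199.0, 291.0]
barrel_a 0.38 [333.0, 233.1]
knob 0.64 [330.6, 234.0]
mark 0.87 [365.5, 259.1]
mark 0.2 [262.9, 240.4]
master 0.81 [357.2, 193.6]
reader 0.46 [332.6, 234.2]
feeder 0.66 [302.4, 230.3]
```

View pics/topc.png

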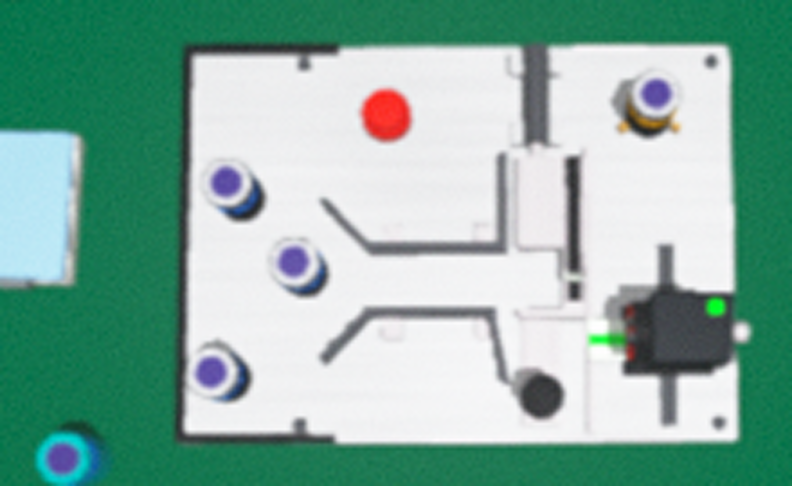

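```bash
python3 -m pendant '[{"twist":8,"tz":-0.01},{"twist":8,"tz":-0.01},{"twist":8,"tz":-0.01},{"twist":8,"tz":-0.01},{"twist":8,"tz":-0.01},{"twist":8,"tz":-0.01},{"twist":8,"tz":-0.01},{"twist":8,"tz":-0.01},{"twist":0},{"twist":0}]'
```

```text
$[0]: bad value
```

```bash
python3 -m pendant '[{"tx":0,"ty":0,"tz":-0.01,"twist":8,"grip":-1},{"tx":0,"ty":0,"tz":-0.01,"twist":8,"grip":-1},{"tx":0,"ty":0,"tz":-0.01,"twist":8,"grip":-1},{"tx":0,"ty":0,"tz":-0.01,"twist":8,"grip":-1},{"tx":0,"ty":0,"tz":-0.01,"twist":8,"grip":-1},{"tx":0,"ty":0,"tz":-0.01,"twist":8,"grip":-1},{"tx":0,"ty":0,"tz":-0.01,"twist":8,"grip":-1},{"tx":0,"ty":0,"tz":-0.01,"twist":8,"grip":-1},{"tx":0,"ty":0,"tz":0,"twist":0,"grip":-1},{"tx":0,"ty":0,"tz":0,"twist":0,"grip":-1}]'
cat > pose.py <<'E'
from h import *
def pose():
    o=readout.get_obs();q=o['eef_rot'];M=R.from_quat([q[1],q[2],q[3],q[0]]).as_matrix()
    return o,np.array(o['ee_pos']),M
if __name__=='__main__':
    o,p,M=pose();print('t',round(float(o['t']),2),'p',np.round(p*1000,1),'toolx',np.round(M[:,0],3),'tooly',np.round(M[:,1],3),'z',np.round(M[:,2],3),'yaw_y',round(np.degrees(np.arctan2(M[1,1],M[0,1])),2),'F',np.round(o['ft_force'],1),'gap',round(float(o['finger_gap'])*1000,1))
E
python3 pose.py
```

```text
t: 1.45
ee_pos: [0.2962, 0.6058, 0.2878]
eef_rot: [0.0, 0.721, 0.692, -0.001]
ft_force: [-0.3, 0.3, 1.0]
finger_gap: 0.0938
t 1.45 p [296.2 605.8 287.8] toolx [ 0.041  0.999 -0.001] tooly [ 0.999 -0.041 -0.001] z [-0.001 -0.001 -1.   ] yaw_y -2.36 F [-0.3  0.3  1. ] gap 93.8
```

```bash
python3 -m pendant '[{"tx":-0.042,"ty":0.026,"tz":0,"twist":-1.6,"grip":-1},{"tx":-0.042,"ty":0.026,"tz":0,"twist":0,"grip":-1},{"tx":-0.042,"ty":0.026,"tz":0,"twist":0,"grip":-1},{"tx":-0.042,"ty":0.026,"tz":0,"twist":0,"grip":-1},{"tx":-0.042,"ty":0.026,"tz":0,"twist":0,"grip":-1},{"tx":-0.042,"ty":0.026,"tz":0,"twist":0,"grip":-1},{"tx":-0.042,"ty":0.026,"tz":0,"twist":0,"grip":-1},{"tx":-0.042,"ty":0.026,"tz":0,"twist":0,"grip":-1},{"tx":-0.042,"ty":0.026,"tz":0,"twist":0,"grip":-1},{"tx":-0.042,"ty":0.026,"tz":0,"twist":0,"grip":-1}]'
python3 pose.py
python3 - <<'E'
from h import *
o=readout.get_obs();p,d=snapshot('wrist');cv2.imwrite('pics/w1.png',p);np.save('w1.npy',d);np.save('w1o.npy',o,allow_pickle=True)
E
```

```text
t: 2.45
ee_pos: [0.557, 0.1852, 0.2815]
eef_rot: [-0.0, 0.691, 0.723, -0.003]
ft_force: [0.4, -0.2, 0.6]
finger_gap: 0.0936
t 2.45 p [557.  185.2 281.5] toolx [-0.046  0.999 -0.004] tooly [ 0.999  0.046 -0.005] z [-0.005 -0.004 -1.   ] yaw_y 2.63 F [ 0.4 -0.2  0.6] gap 93.6
```

View pics/w1.png

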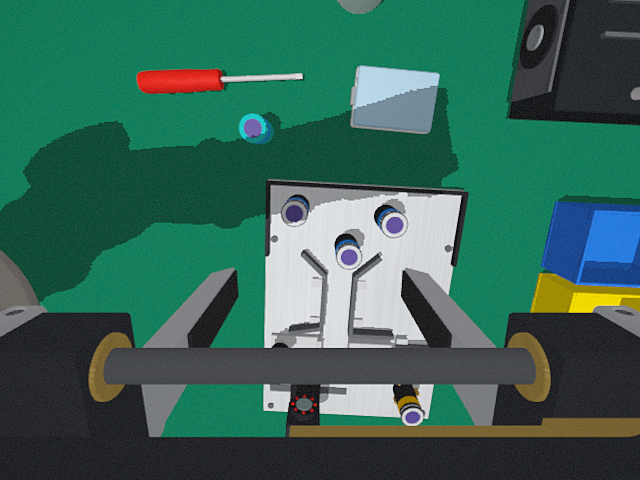

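Run:
```python
from h import *
p=cv2.imread('pics/w1.png');d=np.load('w1.npy');o=np.load('w1o.npy',allow_pickle=True).item()
P=pts('wrist',d,o)*1000
m=(P[...,2]>6)&(P[...,2]<22)&(p.min(-1)>140)&(d>0)
m=m.astype(np.uint8);n,l,s,_=cv2.connectedComponentsWithStats(m)
i=1+np.argmax(s[1:,4]);q=P[l==i];print(s[i],np.median(q[:,2]),q[:,2].std())
# rails top, columns map
Z=P[...,2]
for y in [30,50,60,70,80,90]:
    s_=(abs(P[...,1]-y)<3)&(Z>28)&(Z<40)&(P[...,0]>540)&(P[...,0]<640)
    xs=np.sort(P[...,0][s_]);
    if len(xs): 
        c=np.split(xs,np.where(np.diff(xs)>8)[0]+1);print(y,[(round(k.min(),1),round(k.max(),1),len(k)) for k in c])
for b in [(294,210),(394,222),(348,255)]:
    v,u=b[1],b[0];
    print(b,P[v,u])
    s_=(Z>68)&(Z<80)&(np.hypot(P[...,0]-P[v,u,0],P[...,1]-P[v,u,1])<30)
    (cx,cy),r=cv2.minEnclosingCircle(P[s_][:,:2].astype(np.float32));print('top',round(cx,1),round(cy,1),round(r,1),'mean',P[s_].mean(0).round(1),s_.sum())
# same on top camera
dt=np.load('top0.npy');T=pts('top',dt)*1000;Z=T[...,2]
for b in [(244,216),(262,239),(240,268)]:
    v,u=b[1],b[0]
    s_=(Z>66)&(Z<80)&(np.hypot(T[...,0]-T[v,u,0],T[...,1]-T[v,u,1])<30)
    (cx,cy),r=cv2.minEnclosingCircle(T[s_][:,:2].astype(np.float32));print('T top',round(cx,1),round(cy,1),round(r,1),T[s_].mean(0).round(1),s_.sum())
c=cv2.resize(p[170:350,250:480],None,fx=3.4,fy=3.3,interpolation=cv2.INTER_CUBIC);cv2.imwrite('pics/w1c.png',c)
```

```text
[  265   186   197   162 19945] 14.37824049621106 0.9753590938802209
30 [(np.float64(564.6), np.float64(570.4), 19), (np.float64(607.1), np.float64(611.6), 16)]
50 [(np.float64(565.0), np.float64(570.7), 17), (np.float64(607.0), np.float64(612.7), 17)]
60 [(np.float64(564.7), np.float64(570.4), 18), (np.float64(606.4), np.float64(612.3), 21)]
70 [(np.float64(565.5), np.float64(569.8), 17), (np.float64(607.0), np.float64(612.7), 17)]
80 [(np.float64(565.0), np.float64(570.7), 21), (np.float64(606.8), np.float64(611.9), 18)]
90 [(np.float64(565.9), np.float64(570.2), 17), (np.float64(607.0), np.float64(613.9), 23)]
(294, 210) [526.77121006 190.96010707  73.19693333]
top 527.4 186.7 16.2 mean [527.4 187.3  72.9] 585
(394, 222) [645.12134234 182.1962571   73.30507269]
top 645.8 178.4 16.3 mean [645.5 179.2  72.9] 578
(348, 255) [593.55562379 139.29548816  74.47107817]
top 594.8 136.5 16.4 mean [594.9 137.1  72.8] 546
T top 644.9 180.3 16.1 [644.7 180.   72.4] 164
T top 594.1 138.2 16.0 [594.  137.8  72.2] 165
T top 526.1 188.2 16.3 [526.1 188.   72.3] 175
```

View pics/w1c.png

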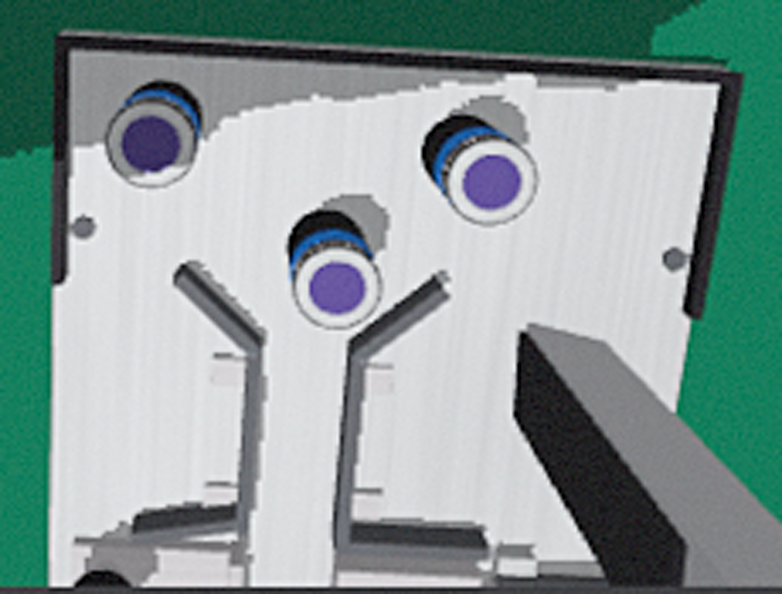

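```bash
python3 -m pendant '[{"tx":-0.005,"ty":0.0035,"tz":0.018,"twist":3.3,"grip":-0.2},{"tx":-0.005,"ty":0.0035,"tz":0.018,"twist":0,"grip":-0.2},{"tx":-0.005,"ty":0.0035,"tz":0.018,"twist":0,"grip":-0.2},{"tx":-0.005,"ty":0.0035,"tz":0.018,"twist":0,"grip":-0.2},{"tx":-0.005,"ty":0.0035,"tz":0.018,"twist":0,"grip":-0.2},{"tx":-0.005,"ty":0.0035,"tz":0.018,"twist":0,"grip":-0.2},{"tx":-0.005,"ty":0.0035,"tz":0.018,"twist":0,"grip":-0.2},{"tx":-0.005,"ty":0.0035,"tz":0.018,"twist":0,"grip":-0.2},{"tx":-0.005,"ty":0.0035,"tz":0.018,"twist":0,"grip":-0.2},{"tx":-0.005,"ty":0.0035,"tz":0.018,"twist":0,"grip":-0.2}]' 10
python3 pose.py
```

```text
t: 3.5
ee_pos: [0.5962, 0.1186, 0.0919]
eef_rot: [0.001, 0.702, 0.712, -0.004]
ft_force: [0.4, -0.0, 0.1]
finger_gap: 0.0562
t 3.5 p [596.2 118.6  91.9] toolx [-0.014  1.    -0.008] tooly [ 1.     0.014 -0.004] z [-0.004 -0.008 -1.   ] yaw_y 0.79 F [ 0.4 -0.   0.1] gap 56.2
```

```bash
python3 -m pendant '[{"tx":0.009,"ty":-0.0015,"tz":0,"twist":1.5,"grip":-0.2},{"tx":0.009,"ty":0,"tz":0,"twist":0,"grip":-0.2},{"tx":0,"ty":0,"tz":0,"twist":0,"grip":-0.2},{"tx":0,"ty":0,"tz":0,"twist":0,"grip":-0.2},{"tx":0,"ty":0,"tz":0,"twist":0,"grip":-0.2},{"tx":0,"ty":0,"tz":0,"twist":0,"grip":-0.2},{"tx":0,"ty":0,"tz":0,"twist":0,"grip":-0.2},{"tx":0,"ty":0,"tz":0,"twist":0,"grip":-0.2},{"tx":0,"ty":0,"tz":0,"twist":0,"grip":-0.2},{"tx":0,"ty":0,"tz":0,"twist":0,"grip":-0.2}]' 10
python3 pose.py
python3 - <<'E'
from h import *
o=readout.get_obs();p,d=snapshot('wrist');cv2.imwrite('pics/w2.png',p);np.save('w2.npy',d);np.save('w2o.npy',o,allow_pickle=True)
P=pts('wrist',d,o)*1000;Z=P[...,2]
s_=(Z>66)&(Z<82)&(np.hypot(P[...,0]-594.5,P[...,1]-137)<26)
(cx,cy),r=cv2.minEnclosingCircle(P[s_][:,:2].astype(np.float32));print('top',round(cx,1),round(cy,1),round(r,1),'mean',P[s_].mean(0).round(1),s_.sum())
E
```

```text
t: 4.5
ee_pos: [0.593, 0.1351, 0.0887]
eef_rot: [0.001, 0.707, 0.707, -0.006]
ft_force: [0.4, -0.3, -0.5]
finger_gap: 0.0562
t 4.5 p [593.  135.1  88.7] toolx [-0.001  1.    -0.009] tooly [ 1.     0.001 -0.008] z [-0.008 -0.01  -1.   ] yaw_y 0.03 F [ 0.4 -0.3 -0.5] gap 56.2
top 594.8 136.5 16.3 mean [594.8 137.7  72.7] 2108
```

View pics/w2.png

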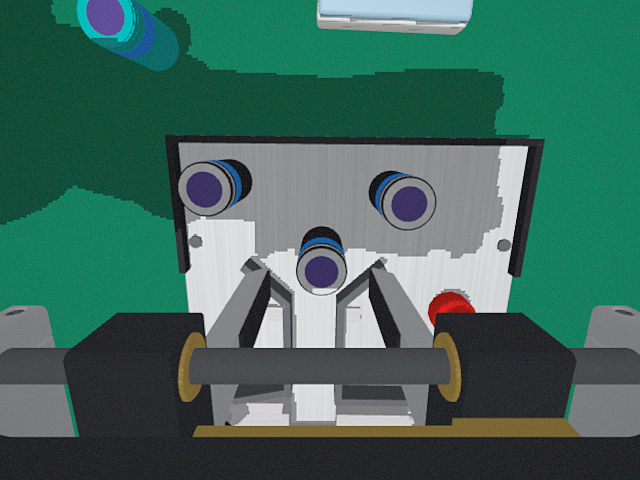

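```bash
python3 -m pendant '[{"tx":0.0015,"ty":0.0018,"tz":0.008,"twist":0.7,"grip":-0.2},{"tx":0,"ty":0,"tz":0.008,"twist":0,"grip":-0.2},{"tx":0,"ty":0,"tz":0.008,"twist":0,"grip":-0.2},{"tx":0,"ty":0,"tz":0.008,"twist":0,"grip":-0.2},{"tx":0,"ty":0,"tz":0.008,"twist":0,"grip":-0.2},{"tx":0,"ty":0,"tz":0.001,"twist":0,"grip":-0.2},{"tx":0,"ty":0,"tz":0,"twist":0,"grip":0.2},{"tx":0,"ty":0,"tz":0,"twist":0,"grip":1},{"tx":0,"ty":0,"tz":0,"twist":0,"grip":1},{"tx":0,"ty":0,"tz":0,"twist":0,"grip":1}]' 10
python3 pose.py
```

```text
t: 5.55
ee_pos: [0.5943, 0.1361, 0.0431]
eef_rot: [0.0, 0.712, 0.703, -0.007]
ft_force: [0.3, 0.1, -1.6]
finger_gap: 0.0319
t 5.55 p [594.3 136.1  43.1] toolx [ 0.013  1.    -0.01 ] tooly [ 1.    -0.013 -0.009] z [-0.009 -0.01  -1.   ] yaw_y -0.74 F [ 0.3  0.1 -1.6] gap 31.9
```

```bash
python3 -m pendant '[{"tx":-0.008,"ty":-0.002,"tz":-0.0003,"twist":0,"grip":1},{"tx":-0.008,"ty":-0.002,"tz":-0.0003,"twist":0,"grip":1},{"tx":-0.008,"ty":-0.001,"tz":-0.0003,"twist":0,"grip":1},{"tx":-0.008,"ty":0,"tz":-0.0003,"twist":0,"grip":1},{"tx":-0.002,"ty":0,"tz":-0.0003,"twist":0,"grip":1},{"tx":0,"ty":0,"tz":-0.0003,"twist":0,"grip":1},{"tx":0,"ty":0,"tz":-0.0003,"twist":0,"grip":1},{"tx":0,"ty":0,"tz":-0.0003,"twist":0,"grip":1},{"tx":0,"ty":0,"tz":-0.0003,"twist":0,"grip":1},{"tx":0,"ty":0,"tz":-0.0003,"twist":0,"grip":1}]' 10
python3 pose.py
python3 - <<'E'
from h import *
o=readout.get_obs();p,d=snapshot('wrist');cv2.imwrite('pics/w3.png',p)
p,d=snapshot('side');cv2.imwrite('pics/s3.png',cv2.resize(p[170:370,200:460],None,fx=3,fy=3))
E
```

```text
t: 6.55
ee_pos: [0.5884, 0.0988, 0.0473]
eef_rot: [0.001, 0.712, 0.702, -0.006]
ft_force: [1.1, -0.2, -1.4]
finger_gap: 0.0319
t 6.55 p [588.4  98.8  47.3] toolx [ 0.013  1.    -0.01 ] tooly [ 1.    -0.013 -0.008] z [-0.009 -0.01  -1.   ] yaw_y -0.77 F [ 1.1 -0.2 -1.4] gap 31.9
```

View pics/w3.png

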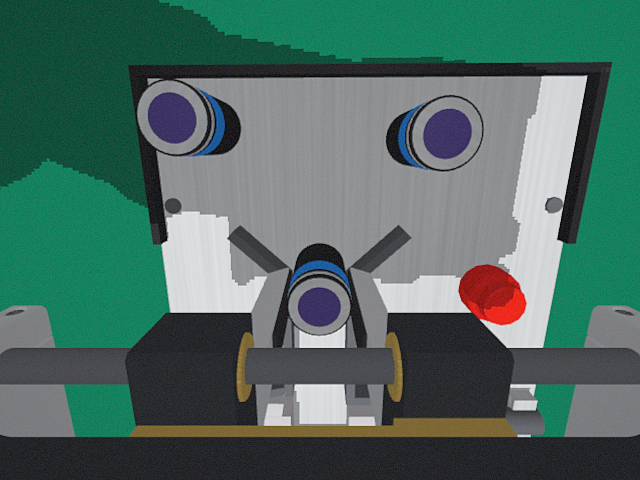

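View pics/s3.png

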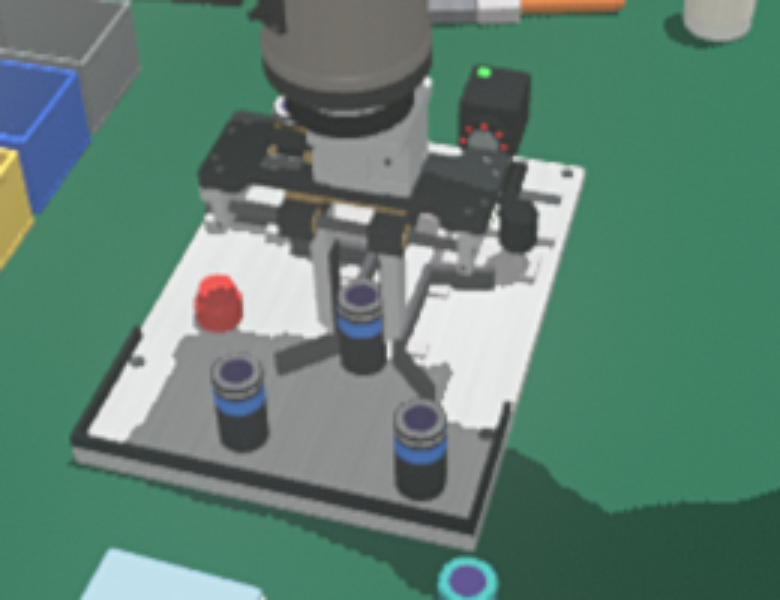

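```bash
python3 -m pendant '[{"tx":0,"ty":0,"tz":0.001,"twist":0,"grip":1},{"tx":0,"ty":0,"tz":0.001,"twist":0,"grip":1},{"tx":0,"ty":0,"tz":0.001,"twist":0,"grip":1},{"tx":0,"ty":0,"tz":0.001,"twist":0,"grip":1},{"tx":0,"ty":0,"tz":0.0005,"twist":0,"grip":1},{"tx":0,"ty":0,"tz":0,"twist":0,"grip":1},{"tx":0,"ty":0,"tz":0,"twist":0,"grip":1},{"tx":0,"ty":0,"tz":0,"twist":0,"grip":1},{"tx":0,"ty":0,"tz":0,"twist":0,"grip":1},{"tx":0,"ty":0,"tz":0,"twist":0,"grip":1}]' 10
python3 pose.py
```

```text
t: 7.65
ee_pos: [0.5886, 0.099, 0.0429]
eef_rot: [0.0, 0.712, 0.702, -0.006]
ft_force: [-0.2, -0.1, 0.5]
finger_gap: 0.0314
t 7.65 p [588.6  99.   42.9] toolx [ 0.013  1.    -0.009] tooly [ 1.    -0.013 -0.008] z [-0.008 -0.009 -1.   ] yaw_y -0.76 F [-0.2 -0.1  0.5] gap 31.4
```

```bash
python3 -m pendant '[{"tx":-0.006,"ty":0,"tz":0.0001,"twist":0,"grip":1},{"tx":-0.011,"ty":0,"tz":0.0001,"twist":0,"grip":1},{"tx":-0.011,"ty":0,"tz":0.0001,"twist":0,"grip":1},{"tx":-0.011,"ty":0,"tz":0.0001,"twist":0,"grip":1},{"tx":-0.011,"ty":0,"tz":0.0001,"twist":0,"grip":1},{"tx":-0.011,"ty":0,"tz":0.0001,"twist":0,"grip":1},{"tx":-0.011,"ty":0,"tz":0.0001,"twist":0,"grip":1},{"tx":-0.006,"ty":0,"tz":0.0001,"twist":0,"grip":1},{"tx":0,"ty":0,"tz":0,"twist":0,"grip":1},{"tx":0,"ty":0,"tz":0,"twist":0,"grip":1}]' 10
python3 pose.py
```

```text
t: 8.65
ee_pos: [0.5874, 0.0118, 0.0429]
eef_rot: [0.001, 0.713, 0.701, -0.006]
ft_force: [-0.2, 1.0, 1.0]
finger_gap: 0.0312
t 8.65 p [587.4  11.8  42.9] toolx [ 0.016  1.    -0.01 ] tooly [ 1.    -0.016 -0.008] z [-0.008 -0.01  -1.   ] yaw_y -0.92 F [-0.2  1.   1. ] gap 31.2
```

```bash
python3 -m pendant '[{"tx":-0.005,"ty":0.0005,"tz":0,"twist":0,"grip":1},{"tx":-0.005,"ty":0,"tz":0,"twist":0,"grip":1},{"tx":-0.004,"ty":0,"tz":0,"twist":0,"grip":1},{"tx":-0.003,"ty":0,"tz":0,"twist":0,"grip":1},{"tx":-0.002,"ty":0,"tz":0,"twist":0,"grip":1},{"tx":-0.002,"ty":0,"tz":0,"twist":0,"grip":1},{"tx":-0.002,"ty":0,"tz":0,"twist":0,"grip":1},{"tx":-0.002,"ty":0,"tz":0,"twist":0,"grip":1},{"tx":0,"ty":0,"tz":0,"twist":0,"grip":1},{"tx":0,"ty":0,"tz":0,"twist":0,"grip":1}]' 10
python3 pose.py
python3 - <<'E'
from h import *
p,d=snapshot('side');cv2.imwrite('pics/s4.png',cv2.resize(p[170:350,200:440],None,fx=3.3,fy=3.3))
p,d=snapshot('wrist');cv2.imwrite('pics/w4.png',p)
E
```

```text
t: 9.65
ee_pos: [0.5875, -0.0137, 0.043]
eef_rot: [0.001, 0.712, 0.702, -0.006]
ft_force: [-0.4, 1.1, -0.5]
finger_gap: 0.0317
t 9.65 p [587.5 -13.7  43. ] toolx [ 0.014  1.    -0.01 ] tooly [ 1.    -0.014 -0.008] z [-0.008 -0.009 -1.   ] yaw_y -0.79 F [-0.4  1.1 -0.5] gap 31.7
```

View pics/s4.png

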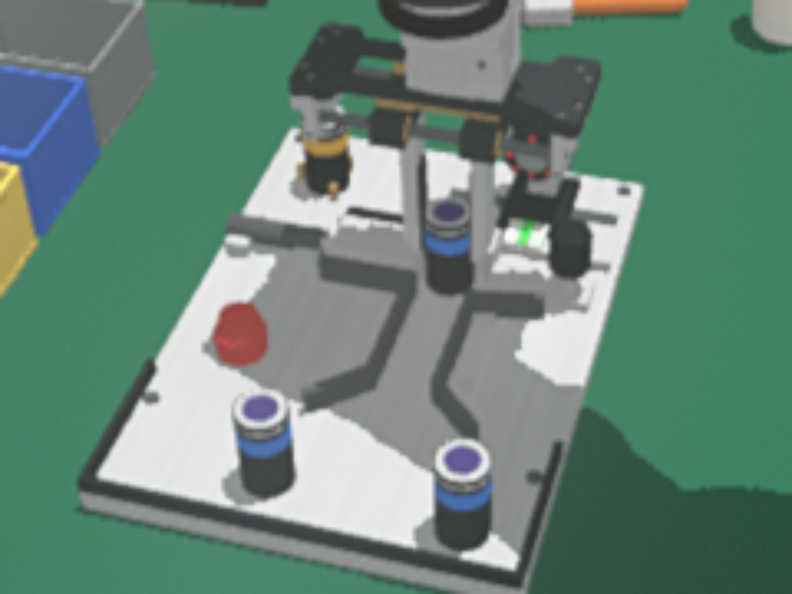

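View pics/w4.png

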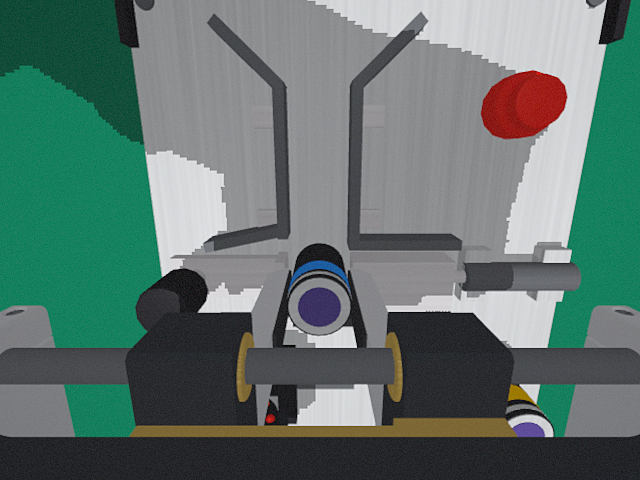

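```bash
python3 -m pendant '[{"tx":0,"ty":0,"tz":0,"twist":0,"grip":-0.1},{"tx":0,"ty":0,"tz":0,"twist":0,"grip":-0.1},{"tx":0,"ty":0,"tz":0,"twist":0,"grip":-0.1},{"tx":0,"ty":0,"tz":-0.01,"twist":0,"grip":-0.2},{"tx":0,"ty":0,"tz":-0.02,"twist":0,"grip":-0.2},{"tx":0,"ty":0,"tz":-0.025,"twist":0,"grip":-0.2},{"tx":0.02,"ty":-0.005,"tz":-0.005,"twist":0,"grip":-0.2},{"tx":0.03,"ty":-0.01,"tz":0,"twist":0,"grip":-0.2},{"tx":0.03,"ty":-0.01,"tz":0,"twist":0,"grip":-0.2},{"tx":0.03,"ty":-0.01,"tz":0,"twist":0,"grip":-0.2}]' 10
python3 pose.py
```

```text
t: 10.75
ee_pos: [0.5558, 0.0957, 0.1094]
eef_rot: [0.002, 0.715, 0.699, -0.005]
ft_force: [-0.0, 0.6, -0.5]
finger_gap: 0.0561
t 10.75 p [555.8  95.7 109.4] toolx [ 0.022  1.    -0.01 ] tooly [ 1.    -0.022 -0.004] z [-0.005 -0.01  -1.   ] yaw_y -1.28 F [-0.   0.6 -0.5] gap 56.1
```

```bash
python3 -m pendant '[{"tx":0.025,"ty":-0.009,"tz":0,"twist":-0.5,"grip":-0.2},{"tx":0.025,"ty":-0.009,"tz":0,"twist":0,"grip":-0.2},{"tx":0.02,"ty":-0.007,"tz":0,"twist":0,"grip":-0.2},{"tx":0.012,"ty":-0.003,"tz":0,"twist":0,"grip":-0.2},{"tx":0,"ty":0,"tz":0,"twist":0,"grip":-0.2},{"tx":0,"ty":0,"tz":0,"twist":0,"grip":-0.2},{"tx":0,"ty":0,"tz":0.01,"twist":0,"grip":-0.2},{"tx":0,"ty":0,"tz":0.01,"twist":0,"grip":-0.2},{"tx":0,"ty":0,"tz":0,"twist":0,"grip":-0.2},{"tx":0,"ty":0,"tz":0,"twist":0,"grip":-0.2}]' 10
python3 pose.py
python3 - <<'E'
from h import *
o=readout.get_obs();p,d=snapshot('wrist');cv2.imwrite('pics/w5.png',p)
P=pts('wrist',d,o)*1000;Z=P[...,2]
s_=(Z>66)&(Z<82)&(np.hypot(P[...,0]-526.8,P[...,1]-187)<26)
(cx,cy),r=cv2.minEnclosingCircle(P[s_][:,:2].astype(np.float32));print('top',round(cx,1),round(cy,1),round(r,1),'mean',P[s_].mean(0).round(1),s_.sum())
E
```

```text
t: 11.75
ee_pos: [0.5285, 0.1813, 0.0907]
eef_rot: [0.002, 0.712, 0.703, -0.004]
ft_force: [0.2, -0.7, 0.4]
finger_gap: 0.056
t 11.75 p [528.5 181.3  90.7] toolx [ 0.013  1.    -0.009] tooly [ 1.    -0.013 -0.002] z [-0.002 -0.009 -1.   ] yaw_y -0.73 F [ 0.2 -0.7  0.4] gap 56.0
top 527.2 186.8 16.5 mean [527.  188.1  72.7] 2078
```

View pics/w5.png

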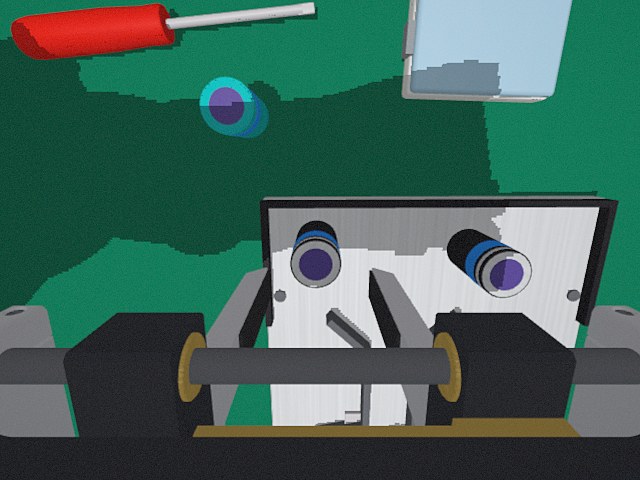

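```bash
python3 -m pendant '[{"tx":0.006,"ty":-0.0015,"tz":0.008,"twist":0,"grip":-0.2},{"tx":0,"ty":0,"tz":0.008,"twist":0,"grip":-0.2},{"tx":0,"ty":0,"tz":0.008,"twist":0,"grip":-0.2},{"tx":0,"ty":0,"tz":0.008,"twist":0,"grip":-0.2},{"tx":0,"ty":0,"tz":0.008,"twist":0,"grip":-0.2},{"tx":0,"ty":0,"tz":0.004,"twist":0,"grip":-0.2},{"tx":0,"ty":0,"tz":0,"twist":0,"grip":0.2},{"tx":0,"ty":0,"tz":0,"twist":0,"grip":1},{"tx":0,"ty":0,"tz":0,"twist":0,"grip":1},{"tx":0,"ty":0,"tz":0,"twist":0,"grip":1}]' 10
python3 pose.py
```

```text
t: 12.8
ee_pos: [0.5269, 0.1873, 0.0426]
eef_rot: [0.002, 0.712, 0.703, -0.004]
ft_force: [0.2, -0.0, -1.2]
finger_gap: 0.0316
t 12.8 p [526.9 187.3  42.6] toolx [ 0.013  1.    -0.009] tooly [ 1.    -0.013 -0.002] z [-0.002 -0.009 -1.   ] yaw_y -0.74 F [ 0.2 -0.  -1.2] gap 31.6
```

```bash
python3 -m pendant '[{"tx":-0.004,"ty":0.005,"tz":0,"twist":0,"grip":1},{"tx":-0.006,"ty":0.0085,"tz":0,"twist":0,"grip":1},{"tx":-0.006,"ty":0.0085,"tz":0,"twist":0,"grip":1},{"tx":-0.006,"ty":0.0085,"tz":0,"twist":0,"grip":1},{"tx":-0.006,"ty":0.0085,"tz":0,"twist":0,"grip":1},{"tx":-0.006,"ty":0.0085,"tz":0,"twist":0,"grip":1},{"tx":-0.006,"ty":0.0085,"tz":0,"twist":0,"grip":1},{"tx":-0.006,"ty":0.006,"tz":0,"twist":0,"grip":1},{"tx":0,"ty":0,"tz":0,"twist":0,"grip":1},{"tx":0,"ty":0,"tz":0,"twist":0,"grip":1}]' 10
python3 pose.py
```

```text
t: 13.8
ee_pos: [0.595, 0.1346, 0.0431]
eef_rot: [0.003, 0.712, 0.702, -0.004]
ft_force: [0.2, 0.7, -1.3]
finger_gap: 0.0315
t 13.8 p [595.  134.6  43.1] toolx [ 0.015  1.    -0.009] tooly [ 1.    -0.015 -0.001] z [-0.001 -0.009 -1.   ] yaw_y -0.85 F [ 0.2  0.7 -1.3] gap 31.5
```

```bash
python3 -m pendant '[{"tx":-0.004,"ty":-0.002,"tz":0,"twist":0,"grip":1},{"tx":-0.006,"ty":-0.002,"tz":0,"twist":0,"grip":1},{"tx":-0.008,"ty":-0.002,"tz":0,"twist":0,"grip":1},{"tx":-0.008,"ty":0,"tz":0.0001,"twist":0,"grip":1},{"tx":-0.01,"ty":0,"tz":0.0001,"twist":0,"grip":1},{"tx":-0.01,"ty":0,"tz":0.0001,"twist":0,"grip":1},{"tx":-0.01,"ty":0,"tz":0.0001,"twist":0,"grip":1},{"tx":-0.01,"ty":0,"tz":0.0001,"twist":0,"grip":1},{"tx":-0.006,"ty":0,"tz":0,"twist":0,"grip":1},{"tx":0,"ty":0,"tz":0,"twist":0,"grip":1}]' 10
python3 pose.py
```

```text
t: 14.8
ee_pos: [0.5861, 0.0559, 0.0436]
eef_rot: [0.003, 0.712, 0.702, -0.004]
ft_force: [0.2, -0.4, -1.2]
finger_gap: 0.0316
t 14.8 p [586.1  55.9  43.6] toolx [ 0.015  1.    -0.009] tooly [ 1.    -0.015 -0.002] z [-0.002 -0.009 -1.   ] yaw_y -0.86 F [ 0.2 -0.4 -1.2] gap 31.6
```

```bash
python3 -m pendant '[{"tx":-0.003,"ty":0.002,"tz":0.0002,"twist":0,"grip":1},{"tx":-0.006,"ty":0,"tz":0.0002,"twist":0,"grip":1},{"tx":-0.006,"ty":0,"tz":0.0002,"twist":0,"grip":1},{"tx":-0.006,"ty":0,"tz":0.0002,"twist":0,"grip":1},{"tx":-0.006,"ty":0,"tz":0.0002,"twist":0,"grip":1},{"tx":-0.005,"ty":0,"tz":0,"twist":0,"grip":1},{"tx":-0.003,"ty":0,"tz":0,"twist":0,"grip":1},{"tx":-0.001,"ty":0,"tz":0,"twist":0,"grip":1},{"tx":0,"ty":0,"tz":0,"twist":0,"grip":1},{"tx":0,"ty":0,"tz":0,"twist":0,"grip":1}]' 10
python3 pose.py
```

```text
t: 15.8
ee_pos: [0.5878, 0.0178, 0.0426]
eef_rot: [0.002, 0.712, 0.702, -0.004]
ft_force: [-0.1, 0.3, -0.8]
finger_gap: 0.0321
t 15.8 p [587.8  17.8  42.6] toolx [ 0.014  1.    -0.009] tooly [ 1.    -0.014 -0.002] z [-0.002 -0.009 -1.   ] yaw_y -0.78 F [-0.1  0.3 -0.8] gap 32.1
```

```bash
python3 -m pendant '[{"tx":0,"ty":0,"tz":0,"twist":0,"grip":-0.1},{"tx":0,"ty":0,"tz":0,"twist":0,"grip":-0.1},{"tx":0,"ty":0,"tz":0,"twist":0,"grip":-0.1},{"tx":0,"ty":0,"tz":-0.01,"twist":0,"grip":-0.2},{"tx":0,"ty":0,"tz":-0.02,"twist":0,"grip":-0.2},{"tx":0,"ty":0,"tz":-0.025,"twist":0,"grip":-0.2},{"tx":0.02,"ty":0.006,"tz":-0.005,"twist":0,"grip":-0.2},{"tx":0.03,"ty":0.01,"tz":0,"twist":0,"grip":-0.2},{"tx":0.03,"ty":0.011,"tz":0,"twist":0,"grip":-0.2},{"tx":0.03,"ty":0.011,"tz":0,"twist":0,"grip":-0.2}]' 10
python3 pose.py
```

```text
t: 16.8
ee_pos: [0.6291, 0.1264, 0.11]
eef_rot: [0.003, 0.715, 0.7, -0.003]
ft_force: [-0.5, 0.3, 1.1]
finger_gap: 0.0564
t 16.8 p [629.1 126.4 110. ] toolx [ 0.021  1.    -0.009] tooly [ 1.    -0.021  0.001] z [ 0.001 -0.009 -1.   ] yaw_y -1.21 F [-0.5  0.3  1.1] gap 56.4
```

```bash
python3 -m pendant '[{"tx":0.02,"ty":0.006,"tz":0,"twist":-0.4,"grip":-0.2},{"tx":0.015,"ty":0.004,"tz":0,"twist":0,"grip":-0.2},{"tx":0.01,"ty":0.002,"tz":0,"twist":0,"grip":-0.2},{"tx":0.005,"ty":0,"tz":0,"twist":0,"grip":-0.2},{"tx":0,"ty":0,"tz":0,"twist":0,"grip":-0.2},{"tx":0,"ty":0,"tz":0.006,"twist":0,"grip":-0.2},{"tx":0,"ty":0,"tz":0.01,"twist":0,"grip":-0.2},{"tx":0,"ty":0,"tz":0.004,"twist":0,"grip":-0.2},{"tx":0,"ty":0,"tz":0,"twist":0,"grip":-0.2},{"tx":0,"ty":0,"tz":0,"twist":0,"grip":-0.2}]' 10
python3 pose.py
python3 - <<'E'
from h import *
o=readout.get_obs();p,d=snapshot('wrist');cv2.imwrite('pics/w6.png',p)
P=pts('wrist',d,o)*1000;Z=P[...,2]
s_=(Z>66)&(Z<82)&(np.hypot(P[...,0]-645.3,P[...,1]-179)<26)
(cx,cy),r=cv2.minEnclosingCircle(P[s_][:,:2].astype(np.float32));print('top',round(cx,1),round(cy,1),round(r,1),'mean',P[s_].mean(0).round(1),s_.sum())
E
```

```text
t: 17.8
ee_pos: [0.6421, 0.1771, 0.0886]
eef_rot: [0.004, 0.712, 0.702, -0.003]
ft_force: [-0.7, -0.4, -0.3]
finger_gap: 0.0564
t 17.8 p [642.1 177.1  88.6] toolx [ 0.015  1.    -0.01 ] tooly [ 1.    -0.015  0.001] z [ 0.001 -0.01  -1.   ] yaw_y -0.84 F [-0.7 -0.4 -0.3] gap 56.4
top 645.9 178.8 16.3 mean [645.9 180.   72.7] 2111
```

View pics/w6.png

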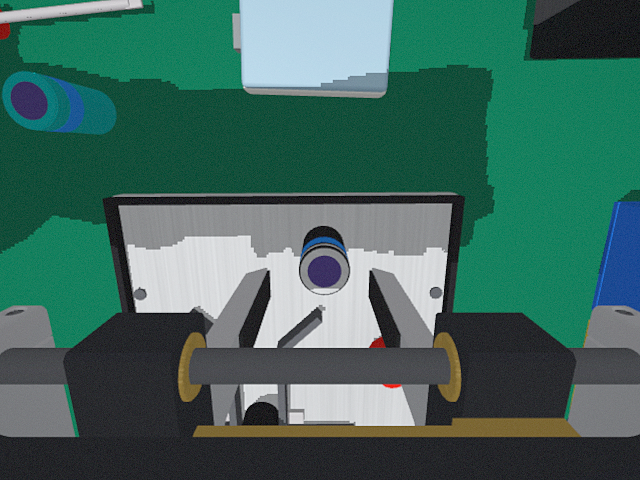

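```bash
python3 -m pendant '[{"tx":0.002,"ty":0.0035,"tz":0.008,"twist":0,"grip":-0.2},{"tx":0,"ty":0,"tz":0.008,"twist":0,"grip":-0.2},{"tx":0,"ty":0,"tz":0.008,"twist":0,"grip":-0.2},{"tx":0,"ty":0,"tz":0.008,"twist":0,"grip":-0.2},{"tx":0,"ty":0,"tz":0.008,"twist":0,"grip":-0.2},{"tx":0,"ty":0,"tz":0.002,"twist":0,"grip":-0.2},{"tx":0,"ty":0,"tz":0,"twist":0,"grip":0.2},{"tx":0,"ty":0,"tz":0,"twist":0,"grip":1},{"tx":0,"ty":0,"tz":0,"twist":0,"grip":1},{"tx":0,"ty":0,"tz":0,"twist":0,"grip":1}]' 10
python3 pose.py
```

```text
t: 18.85
ee_pos: [0.6461, 0.1789, 0.0429]
eef_rot: [0.004, 0.712, 0.702, -0.003]
ft_force: [-0.7, -0.6, -0.9]
finger_gap: 0.0318
t 18.85 p [646.1 178.9  42.9] toolx [ 0.014  1.    -0.01 ] tooly [ 1.    -0.014  0.001] z [ 0.001 -0.01  -1.   ] yaw_y -0.83 F [-0.7 -0.6 -0.9] gap 31.8
```

```bash
python3 -m pendant '[{"tx":-0.004,"ty":-0.005,"tz":0,"twist":0,"grip":1},{"tx":-0.005,"ty":-0.008,"tz":0,"twist":0,"grip":1},{"tx":-0.005,"ty":-0.008,"tz":0,"twist":0,"grip":1},{"tx":-0.005,"ty":-0.008,"tz":0,"twist":0,"grip":1},{"tx":-0.005,"ty":-0.008,"tz":0,"twist":0,"grip":1},{"tx":-0.005,"ty":-0.008,"tz":0,"twist":0,"grip":1},{"tx":-0.005,"ty":-0.006,"tz":0,"twist":0,"grip":1},{"tx":-0.003,"ty":-0.002,"tz":0,"twist":0,"grip":1},{"tx":0,"ty":0,"tz":0,"twist":0,"grip":1},{"tx":0,"ty":0,"tz":0,"twist":0,"grip":1}]' 10
python3 pose.py
```

```text
t: 19.85
ee_pos: [0.5871, 0.1388, 0.044]
eef_rot: [0.004, 0.712, 0.702, -0.003]
ft_force: [0.6, -0.7, -0.7]
finger_gap: 0.0322
t 19.85 p [587.1 138.8  44. ] toolx [ 0.015  1.    -0.009] tooly [ 1.    -0.015  0.001] z [ 0.001 -0.009 -1.   ] yaw_y -0.87 F [ 0.6 -0.7 -0.7] gap 32.2
```

```bash
python3 -m pendant '[{"tx":-0.006,"ty":0.002,"tz":0.0002,"twist":0,"grip":1},{"tx":-0.008,"ty":0,"tz":0.0002,"twist":0,"grip":1},{"tx":-0.009,"ty":0,"tz":0.0002,"twist":0,"grip":1},{"tx":-0.01,"ty":0,"tz":0.0002,"twist":0,"grip":1},{"tx":-0.01,"ty":0,"tz":0.0002,"twist":0,"grip":1},{"tx":-0.01,"ty":0,"tz":0.0002,"twist":0,"grip":1},{"tx":-0.01,"ty":0,"tz":0.0002,"twist":0,"grip":1},{"tx":-0.008,"ty":0,"tz":0,"twist":0,"grip":1},{"tx":-0.002,"ty":0,"tz":0,"twist":0,"grip":1},{"tx":0,"ty":0,"tz":0,"twist":0,"grip":1}]' 10
python3 pose.py
```

```text
t: 20.85
ee_pos: [0.5889, 0.0577, 0.0431]
eef_rot: [0.004, 0.713, 0.701, -0.003]
ft_force: [-0.0, -0.3, -0.6]
finger_gap: 0.0318
t 20.85 p [588.9  57.7  43.1] toolx [ 0.017  1.    -0.01 ] tooly [ 1.    -0.017  0.002] z [ 0.002 -0.01  -1.   ] yaw_y -0.98 F [-0.  -0.3 -0.6] gap 31.8
```

```bash
python3 -m pendant '[{"tx":-0.004,"ty":0,"tz":0,"twist":0,"grip":1},{"tx":-0.002,"ty":0,"tz":0,"twist":0,"grip":1},{"tx":-0.001,"ty":0,"tz":0,"twist":0,"grip":1},{"tx":-0.001,"ty":0,"tz":0,"twist":0,"grip":1},{"tx":-0.001,"ty":0,"tz":0,"twist":0,"grip":1},{"tx":-0.001,"ty":0,"tz":0,"twist":0,"grip":1},{"tx":0,"ty":0,"tz":0,"twist":0,"grip":1},{"tx":0,"ty":0,"tz":0,"twist":0,"grip":1},{"tx":0,"ty":0,"tz":0,"twist":0,"grip":1},{"tx":0,"ty":0,"tz":0,"twist":0,"grip":1}]' 10
python3 pose.py
python3 - <<'E'
from h import *
p,d=snapshot('side');cv2.imwrite('pics/s7.png',cv2.resize(p[170:350,200:440],None,fx=3.3,fy=3.3))
o=readout.get_obs();p,d=snapshot('top');cv2.imwrite('pics/t7.png',cv2.resize(p[165:300,180:400],None,fx=3.6,fy=3.6))
E
```

```text
t: 21.85
ee_pos: [0.5888, 0.0489, 0.0432]
eef_rot: [0.004, 0.712, 0.702, -0.003]
ft_force: [-0.5, 0.2, -1.3]
finger_gap: 0.0316
t 21.85 p [588.8  48.9  43.2] toolx [ 0.014  1.    -0.009] tooly [ 1.    -0.014  0.002] z [ 0.002 -0.009 -1.   ] yaw_y -0.83 F [-0.5  0.2 -1.3] gap 31.6
```

View pics/s7.png

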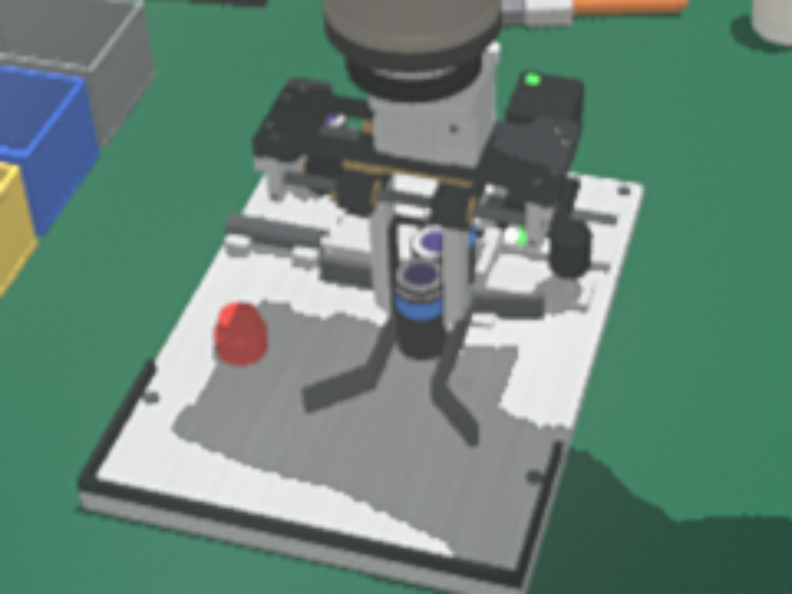

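View pics/t7.png

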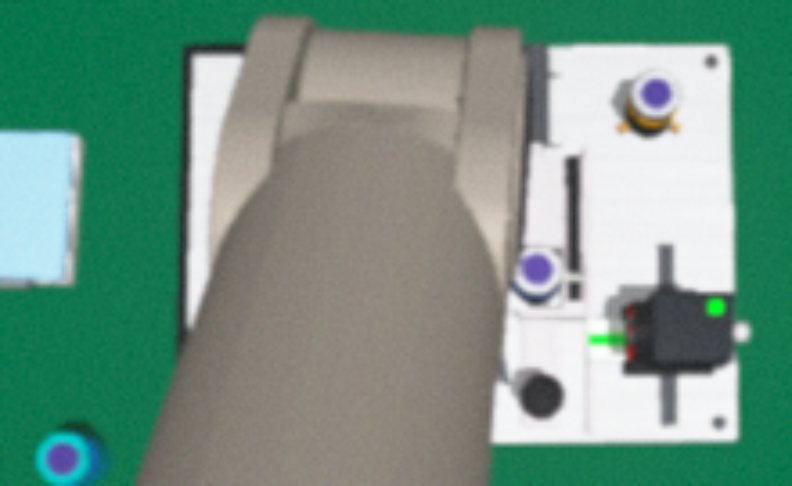

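```bash
python3 -m pendant '[{"tx":-0.0005,"ty":0,"tz":0,"twist":0,"grip":1},{"tx":-0.0005,"ty":0,"tz":0,"twist":0,"grip":1},{"tx":-0.0005,"ty":0,"tz":0,"twist":0,"grip":1},{"tx":-0.0005,"ty":0,"tz":0,"twist":0,"grip":1},{"tx":-0.0005,"ty":0,"tz":0,"twist":0,"grip":1},{"tx":-0.0005,"ty":0,"tz":0,"twist":0,"grip":1},{"tx":0,"ty":0,"tz":0,"twist":0,"grip":1},{"tx":0,"ty":0,"tz":0,"twist":0,"grip":1},{"tx":0,"ty":0,"tz":0,"twist":0,"grip":1},{"tx":0,"ty":0,"tz":0,"twist":0,"grip":1}]' 10
python3 pose.py
python3 - <<'E'
from h import *
o=readout.get_obs();p,d=snapshot('top');P=pts('top',d)*1000;Z=P[...,2]
s_=(Z>66)&(Z<80)&(np.hypot(P[...,0]-588,P[...,1]+13)<24)
(cx,cy),r=cv2.minEnclosingCircle(P[s_][:,:2].astype(np.float32));print('top',round(cx,1),round(cy,1),round(r,1),P[s_].mean(0).round(1),s_.sum())
E
```

```text
t: 22.95
ee_pos: [0.5889, 0.0472, 0.0432]
eef_rot: [0.003, 0.712, 0.702, -0.002]
ft_force: [0.2, 3.1, -1.5]
finger_gap: 0.032
t 22.95 p [588.9  47.2  43.2] toolx [ 0.013  1.    -0.008] tooly [ 1.    -0.013  0.002] z [ 0.002 -0.008 -1.   ] yaw_y -0.76 F [ 0.2  3.1 -1.5] gap 32.0
top 587.1 -15.2 15.8 [586.7 -16.6  72.6] 141
```

```bash
python3 -m pendant '[{"tx":-0.0006,"ty":0,"tz":0,"twist":0,"grip":1},{"tx":-0.0006,"ty":0,"tz":0,"twist":0,"grip":1},{"tx":-0.0006,"ty":0,"tz":0,"twist":0,"grip":1},{"tx":-0.0006,"ty":0,"tz":0,"twist":0,"grip":1},{"tx":-0.0006,"ty":0,"tz":0,"twist":0,"grip":1},{"tx":-0.0006,"ty":0,"tz":0,"twist":0,"grip":1},{"tx":-0.0006,"ty":0,"tz":0,"twist":0,"grip":1},{"tx":-0.0006,"ty":0,"tz":0,"twist":0,"grip":1},{"tx":-0.0006,"ty":0,"tz":0,"twist":0,"grip":1},{"tx":-0.0006,"ty":0,"tz":0,"twist":0,"grip":1}]' 10
python3 pose.py
python3 - <<'E'
from h import *
o=readout.get_obs();p,d=snapshot('top');P=pts('top',d)*1000;Z=P[...,2]
s_=(Z>66)&(Z<80)&(np.hypot(P[...,0]-588,P[...,1]+15)<24)
(cx,cy),r=cv2.minEnclosingCircle(P[s_][:,:2].astype(np.float32));print('top',round(cx,1),round(cy,1),round(r,1),P[s_].mean(0).round(1),s_.sum())
E
```

```text
t: 24.0
ee_pos: [0.5894, 0.047, 0.0438]
eef_rot: [0.002, 0.71, 0.704, 0.0]
ft_force: [0.1, 5.2, -0.2]
finger_gap: 0.0315
t 24.0 p [589.4  47.   43.8] toolx [ 0.009  1.    -0.002] tooly [ 1.    -0.009  0.003] z [ 0.003 -0.002 -1.   ] yaw_y -0.52 F [ 0.1  5.2 -0.2] gap 31.5
top 587.1 -15.4 15.9 [586.2 -17.8  72.8] 130
```

```bash
python3 -m pendant '[{"tx":0,"ty":0,"tz":0,"twist":0,"grip":-0.1},{"tx":0,"ty":0,"tz":0,"twist":0,"grip":-0.1},{"tx":0,"ty":0,"tz":0,"twist":0,"grip":-0.1},{"tx":0,"ty":0,"tz":-0.01,"twist":0,"grip":-0.2},{"tx":0,"ty":0,"tz":-0.02,"twist":0,"grip":-0.2},{"tx":0,"ty":0,"tz":-0.03,"twist":0,"grip":-0.2},{"tx":0,"ty":-0.01,"tz":-0.02,"twist":0,"grip":-0.2},{"tx":0.01,"ty":-0.02,"tz":-0.01,"twist":0,"grip":-0.2},{"tx":0.01,"ty":-0.02,"tz":0,"twist":0,"grip":-0.2},{"tx":0,"ty":-0.01,"tz":0,"twist":0,"grip":-0.2}]' 10
python3 pose.py
python3 - <<'E'
from h import *
o=readout.get_obs();p,d=snapshot('wrist');cv2.imwrite('pics/w8.png',p)
p,d=snapshot('side');cv2.imwrite('pics/s8f.png',p);cv2.imwrite('pics/s8.png',cv2.resize(p[170:350,200:440],None,fx=3.3,fy=3.3))
p,d=snapshot('top');P=pts('top',d)*1000;Z=P[...,2];cv2.imwrite('pics/t8f.png',p)
cv2.imwrite('pics/t8.png',cv2.resize(p[200:290,300:400],None,fx=6,fy=6,interpolation=cv2.INTER_CUBIC))
for n,x,y in [('front',588,-15),('knob',510,-16)]:
    s_=(Z>64)&(Z<80)&(np.hypot(P[...,0]-x,P[...,1]-y)<25)
    if s_.sum()>9:
        (cx,cy),r=cv2.minEnclosingCircle(P[s_][:,:2].astype(np.float32));print(n,round(cx,1),round(cy,1),round(r,1),P[s_].mean(0).round(1),s_.sum())
g=(p[...,1].astype(int)-p[...,2]>80)&(p[...,1].astype(int)-p[...,0]>80)
v,u=np.where(g)
for a in zip(u,v): print(a,P[a[1],a[0]].round(1))
E
```

```text
t: 25.05
ee_pos: [0.5291, 0.0644, 0.1409]
eef_rot: [0.003, 0.712, 0.702, 0.0]
ft_force: [-0.3, 0.2, -0.0]
finger_gap: 0.0562
t 25.05 p [529.1  64.4 140.9] toolx [ 0.014  1.    -0.004] tooly [ 1.    -0.014  0.005] z [ 0.005 -0.004 -1.   ] yaw_y -0.8 F [-0.3  0.2 -0. ] gap 56.2
front 587.5 -10.2 20.5 [587.3 -11.6  72.6] 191
knob 509.3 -15.8 13.7 [509.3 -15.3  69.8] 120
(np.int64(377), np.int64(248)) [ 562.7 -117.1  108.7]
(np.int64(378), np.int64(248)) [ 562.8 -119.4  107.6]
(np.int64(379), np.int64(248)) [ 562.7 -121.4  108.2]
(np.int64(380), np.int64(248)) [ 562.7 -123.6  107.8]
(np.int64(376), np.int64(249)) [ 560.6 -114.9  108.2]
(np.int64(377), np.int64(249)) [ 560.6 -117.1  108.1]
(np.int64(378), np.int64(249)) [ 560.8 -119.5  106.1]
(np.int64(379), np.int64(249)) [ 560.6 -121.4  107.7]
(np.int64(380), np.int64(249)) [ 560.5 -123.6  107.9]
(np.int64(376), np.int64(250)) [ 558.9 -115.3  104.7]
(np.int64(377), np.int64(250)) [ 558.5 -117.1  107.5]
(np.int64(378), np.int64(250)) [ 558.3 -119.   108.9]
(np.int64(379), np.int64(250)) [ 558.4 -121.4  107.6]
(np.int64(380), np.int64(250
[... 1185 characters left out ...]
), np.int64(259)) [547.3 -59.4  27. ]
(np.int64(349), np.int64(259)) [547.2 -61.7  27.5]
(np.int64(350), np.int64(259)) [547.7 -64.4  21.6]
(np.int64(351), np.int64(259)) [547.4 -66.6  23.8]
(np.int64(352), np.int64(259)) [547.1 -68.6  27.6]
(np.int64(344), np.int64(260)) [545.  -50.   27.5]
(np.int64(345), np.int64(260)) [545.2 -52.4  25.4]
(np.int64(346), np.int64(260)) [545.  -54.7  26.2]
(np.int64(347), np.int64(260)) [545.3 -57.2  23.1]
(np.int64(348), np.int64(260)) [545.2 -59.5  24.3]
(np.int64(349), np.int64(260)) [545.1 -61.8  24.9]
(np.int64(350), np.int64(260)) [545.3 -64.3  22.1]
(np.int64(351), np.int64(260)) [545.1 -66.5  24.3]
(np.int64(352), np.int64(260)) [544.8 -68.6  27.2]
```

View pics/w8.png

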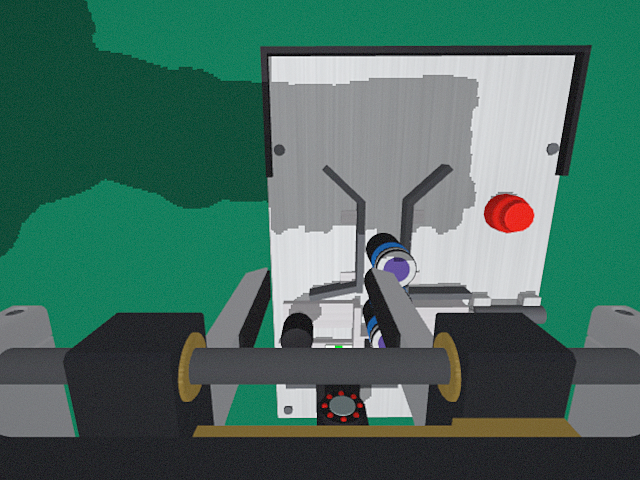

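View pics/s8.png

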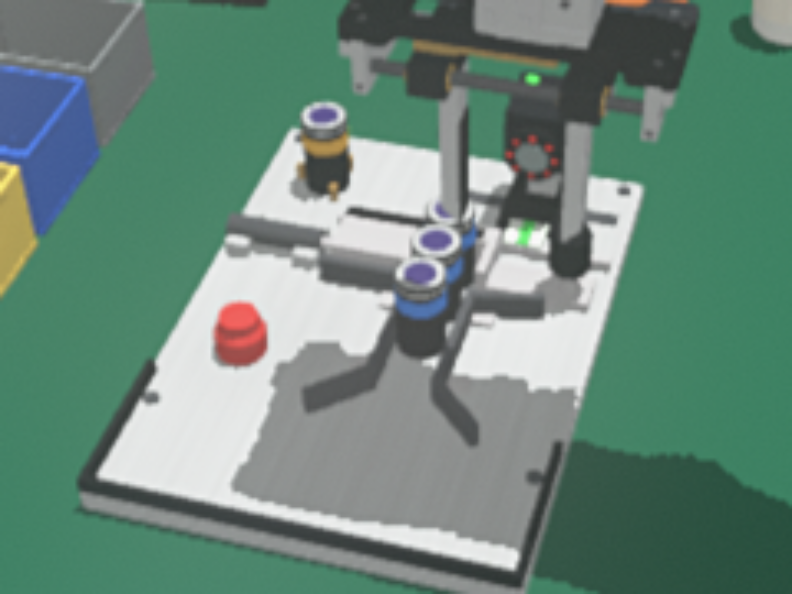

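View pics/t8.png

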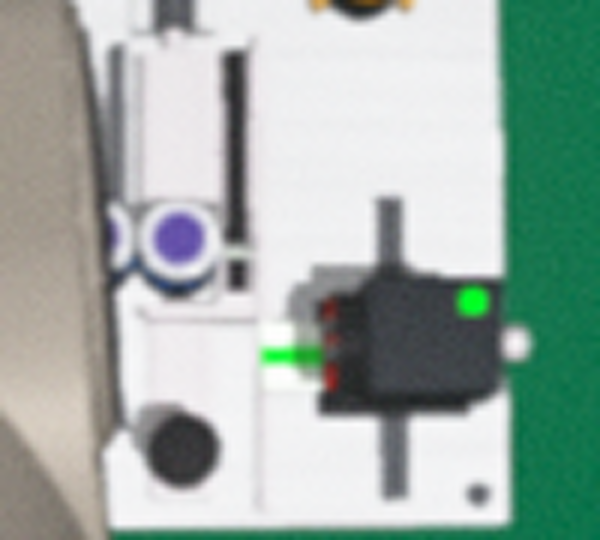

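Run:
```python
from h import *
p=cv2.imread('pics/t8f.png').astype(int)
g=np.clip(p[...,1]-(p[...,0]+p[...,2])/2-15,0,None)
w=g[252:266,342:356];v,u=np.mgrid[252:266,342:356];cv_,cu=(w*v).sum()/w.sum(),(w*u).sum()/w.sum();print('green',cu,cv_)
for z in(.020,.025,.030):print(z,ray('top',cu,cv_,z)*1000)
b=p.min(-1)[232:250,334:346];print(b)
```

```text
green 347.7192261185006 258.83071342200725
0.02 [548.29535277 -59.15569839  20.        ]
0.025 [547.83862834 -58.83753772  25.        ]
0.03 [547.38190391 -58.51937705  30.        ]
[[230 230 208 153  79  54  98 183 223 232 236 238]
 [200 201 190 145  79  47  98 183 227 232 237 239]
 [175 158 162 139  74  54  92 175 218 233 237 240]
 [210 178 166 133  79  49  81 157 211 231 238 238]
 [227 203 171 139  78  51  77 153 208 231 237 240]
 [212 217 186 137  72  53  79 158 212 231 238 241]
 [202 236 197 117  60  49  78 150 207 229 238 240]
 [204 236 206 119  64  58  80 147 194 223 237 239]
 [204 236 219 156 113 110 120 154 191 222 236 239]
 [213 235 223 196 182 183 175 179 197 224 236 238]
 [224 224 211 203 194 190 191 200 212 231 237 239]
 [225 198 193 179 129 107 124 167 201 228 237 240]
 [194 156 178 169  89  49  77 148 193 226 236 241]
 [137 130 182 170  92  53  82 145 194 223 238 241]
 [108 144 189 172  93  45  81 152 199 228 237 239]
 [156 178 195 172 104  65  94 159 201 231 236 240]
 [206 207 204 196 159 147 158 187 211 231 237 239]
 [225 208 212 232 232 230 231 231 226 229 238 240]]
```

Run:
```python
from h import *
for z in(.025,.033,.037):print(z,ray('top',339,241.5,z)*1000)
s=cv2.imread('pics/s8f.png');cv2.imwrite('pics/s8c.png',cv2.resize(s[205:270,320:390],None,fx=9,fy=9,interpolation=cv2.INTER_CUBIC))
```

```text
0.025 [588.95711239 -39.24574029  25.        ]
0.033 [587.90299251 -38.89075551  33.        ]
0.037 [587.37593257 -38.71326312  37.        ]
```

View pics/s8c.png

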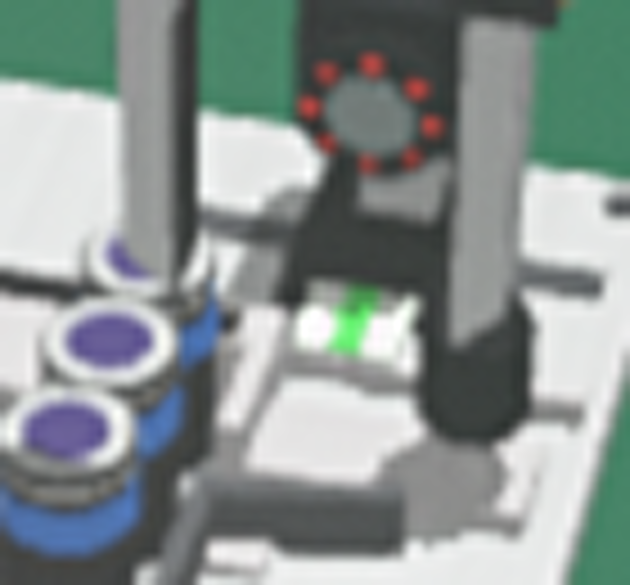

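```bash
python3 -m pendant '[{"tx":-0.01,"ty":-0.003,"tz":0,"twist":0,"grip":-0.2},{"tx":-0.02,"ty":-0.005,"tz":0,"twist":0,"grip":-0.2},{"tx":-0.02,"ty":-0.005,"tz":0,"twist":0,"grip":-0.2},{"tx":-0.02,"ty":-0.004,"tz":0,"twist":0,"grip":-0.2},{"tx":-0.008,"ty":0,"tz":0.01,"twist":0,"grip":-0.2},{"tx":0,"ty":0,"tz":0.02,"twist":0,"grip":-0.2},{"tx":0,"ty":0,"tz":0.015,"twist":0,"grip":-0.2},{"tx":0,"ty":0,"tz":0.004,"twist":0,"grip":-0.2},{"tx":0,"ty":0,"tz":0,"twist":0,"grip":-0.2},{"tx":0,"ty":0,"tz":0,"twist":0,"grip":-0.2}]' 10
python3 pose.py
python3 - <<'E'
from h import *
o=readout.get_obs();p,d=snapshot('wrist');cv2.imwrite('pics/w9.png',p)
P=pts('wrist',d,o)*1000;Z=P[...,2]
s_=(Z>64)&(Z<78)&(np.hypot(P[...,0]-509.3,P[...,1]+16)<20)
if s_.sum():
  (cx,cy),r=cv2.minEnclosingCircle(P[s_][:,:2].astype(np.float32));print('knob',round(cx,1),round(cy,1),round(r,1),'mean',P[s_].mean(0).round(1),s_.sum())
E
```

```text
t: 26.2
ee_pos: [0.5149, -0.0303, 0.0897]
eef_rot: [0.005, 0.716, 0.698, -0.002]
ft_force: [0.6, -0.7, 0.4]
finger_gap: 0.0563
t 26.2 p [514.9 -30.3  89.7] toolx [ 0.025  1.    -0.011] tooly [ 1.    -0.025  0.005] z [ 0.004 -0.011 -1.   ] yaw_y -1.42 F [ 0.6 -0.7  0.4] gap 56.3
knob 509.8 -17.2 13.9 mean [509.8 -16.3  70. ] 1510
```

View pics/w9.png

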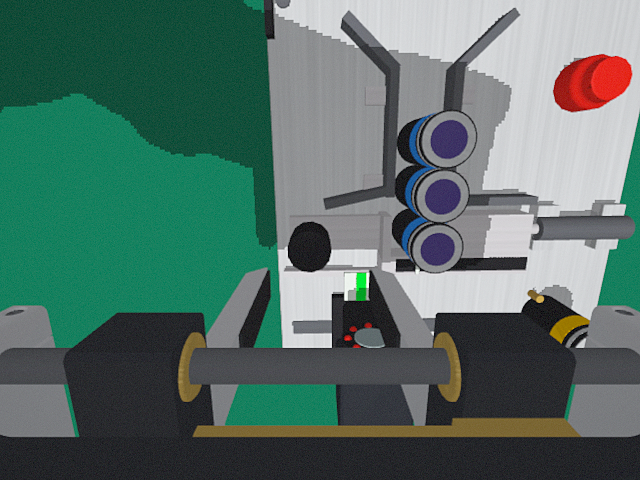

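```bash
python3 -m pendant '[{"tx":0.007,"ty":-0.003,"tz":0,"twist":-0.6,"grip":-0.2},{"tx":0.006,"ty":-0.002,"tz":0,"twist":0,"grip":-0.2},{"tx":0,"ty":0,"tz":0,"twist":0,"grip":-0.2},{"tx":0,"ty":0,"tz":0,"twist":0,"grip":-0.2},{"tx":0,"ty":0,"tz":0.005,"twist":0,"grip":-0.2},{"tx":0,"ty":0,"tz":0.005,"twist":0,"grip":-0.2},{"tx":0,"ty":0,"tz":0,"twist":0,"grip":-0.2},{"tx":0,"ty":0,"tz":0,"twist":0,"grip":-0.2},{"tx":0,"ty":0,"tz":0,"twist":0,"grip":-0.2},{"tx":0,"ty":0,"tz":0,"twist":0,"grip":-0.2}]' 10
python3 pose.py
```

```text
t: 27.25
ee_pos: [0.5107, -0.0153, 0.0801]
eef_rot: [0.006, 0.711, 0.703, -0.001]
ft_force: [0.3, -0.5, -0.3]
finger_gap: 0.0563
t 27.25 p [510.7 -15.3  80.1] toolx [ 0.012  1.    -0.01 ] tooly [ 1.    -0.012  0.007] z [ 0.007 -0.01  -1.   ] yaw_y -0.68 F [ 0.3 -0.5 -0.3] gap 56.3
```

Within about 1 mm of the knob; descend and grip firmly.

```bash
python3 -m pendant '[{"tx":-0.001,"ty":-0.001,"tz":0.008,"twist":0,"grip":-0.2},{"tx":0,"ty":0,"tz":0.01,"twist":0,"grip":-0.2},{"tx":0,"ty":0,"tz":0.01,"twist":0,"grip":-0.2},{"tx":0,"ty":0,"tz":0.006,"twist":0,"grip":-0.2},{"tx":0,"ty":0,"tz":0.002,"twist":0,"grip":-0.2},{"tx":0,"ty":0,"tz":0,"twist":0,"grip":0.2},{"tx":0,"ty":0,"tz":0,"twist":0,"grip":1},{"tx":0,"ty":0,"tz":0,"twist":0,"grip":1},{"tx":0,"ty":0,"tz":0,"twist":0,"grip":1},{"tx":0,"ty":0,"tz":0,"twist":0,"grip":1}]' 35
python3 pose.py
```

```text
t: 28.25
ee_pos: [0.5091, -0.017, 0.0405]
eef_rot: [0.005, 0.711, 0.703, -0.002]
ft_force: [0.6, -0.6, -6.2]
finger_gap: 0.0271
t 28.25 p [509.1 -17.   40.5] toolx [ 0.012  1.    -0.01 ] tooly [ 1.    -0.012  0.005] z [ 0.005 -0.01  -1.   ] yaw_y -0.69 F [ 0.6 -0.6 -6.2] gap 27.1
```

```bash
python3 -m pendant '[{"tx":0,"ty":-0.001,"tz":-0.0005,"twist":0,"grip":1},{"tx":0,"ty":-0.002,"tz":-0.0005,"twist":0,"grip":1},{"tx":0,"ty":-0.003,"tz":0,"twist":0,"grip":1},{"tx":0,"ty":-0.003,"tz":0,"twist":0,"grip":1},{"tx":0,"ty":-0.003,"tz":0,"twist":0,"grip":1},{"tx":0,"ty":-0.003,"tz":0,"twist":0,"grip":1},{"tx":0,"ty":-0.003,"tz":0,"twist":0,"grip":1},{"tx":0,"ty":-0.003,"tz":0,"twist":0,"grip":1},{"tx":0,"ty":-0.002,"tz":0,"twist":0,"grip":1},{"tx":0,"ty":-0.001,"tz":0,"twist":0,"grip":1}]' 35
python3 pose.py
python3 - <<'E'
from h import *
p,d=snapshot('wrist');cv2.imwrite('pics/w10.png',p)
p,d=snapshot('top');cv2.imwrite('pics/t10.png',cv2.resize(p[200:290,300:400],None,fx=6,fy=6,interpolation=cv2.INTER_CUBIC))
E
```

```text
t: 29.25
ee_pos: [0.4911, -0.0169, 0.0406]
eef_rot: [0.011, 0.711, 0.703, 0.002]
ft_force: [8.3, -2.3, -16.6]
finger_gap: 0.0275
t 29.25 p [491.1 -16.9  40.6] toolx [ 0.011  1.    -0.014] tooly [ 1.    -0.011  0.019] z [ 0.018 -0.014 -1.   ] yaw_y -0.61 F [  8.3  -2.3 -16.6] gap 27.5
```

View pics/w10.png

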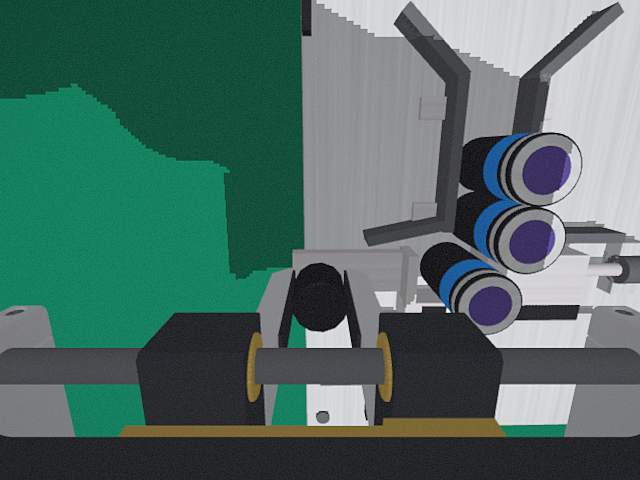

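View pics/t10.png

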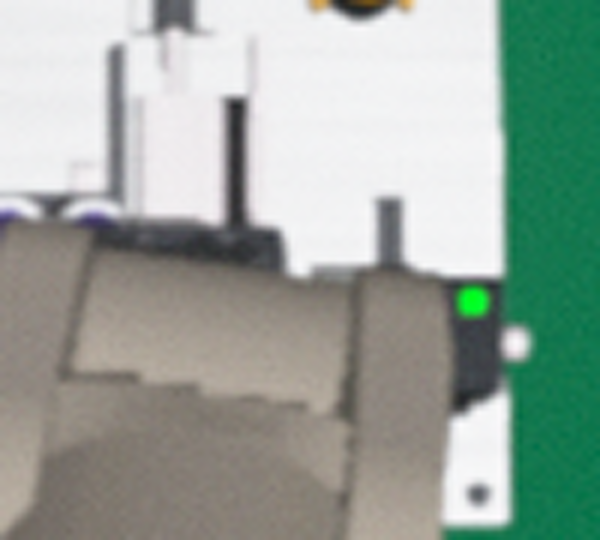

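```bash
python3 -m pendant '[{"tx":0,"ty":-0.002,"tz":0.0005,"twist":0,"grip":1},{"tx":0,"ty":-0.003,"tz":0.0005,"twist":0,"grip":1},{"tx":0,"ty":-0.003,"tz":0.0005,"twist":0,"grip":1},{"tx":0,"ty":-0.003,"tz":0.0003,"twist":0,"grip":1},{"tx":0,"ty":-0.003,"tz":0.0002,"twist":0,"grip":1},{"tx":0,"ty":-0.003,"tz":0,"twist":0,"grip":1},{"tx":0,"ty":-0.002,"tz":0,"twist":0,"grip":1},{"tx":0,"ty":-0.002,"tz":0,"twist":0,"grip":1},{"tx":0,"ty":-0.001,"tz":0,"twist":0,"grip":1},{"tx":0,"ty":-0.001,"tz":0,"twist":0,"grip":1}]' 35
python3 pose.py
python3 - <<'E'
from h import *
p,d=snapshot('side');cv2.imwrite('pics/s11f.png',p);cv2.imwrite('pics/s11.png',cv2.resize(p[190:280,300:410],None,fx=7,fy=6.6,interpolation=cv2.INTER_CUBIC))
E
```

```text
t: 30.35
ee_pos: [0.4805, -0.0169, 0.0407]
eef_rot: [0.021, 0.71, 0.703, 0.009]
ft_force: [9.8, -1.9, -16.4]
finger_gap: 0.0278
t 30.35 p [480.5 -16.9  40.7] toolx [ 0.01   1.    -0.016] tooly [ 0.999 -0.01   0.042] z [ 0.042 -0.017 -0.999] yaw_y -0.56 F [  9.8  -1.9 -16.4] gap 27.8
```

View pics/s11.png

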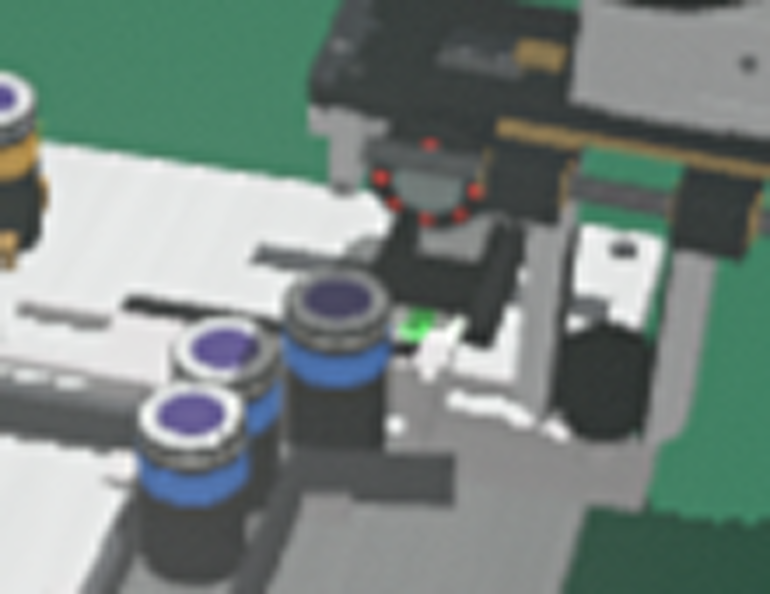

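```bash
python3 -m pendant '[{"tx":0,"ty":-0.0035,"tz":0.001,"twist":0,"grip":1},{"tx":0,"ty":-0.0035,"tz":0.001,"twist":0,"grip":1},{"tx":0,"ty":-0.003,"tz":0.001,"twist":0,"grip":1},{"tx":0,"ty":-0.0025,"tz":0.001,"twist":0,"grip":1},{"tx":0,"ty":-0.0025,"tz":0.001,"twist":0,"grip":1},{"tx":0,"ty":-0.002,"tz":0.0005,"twist":0,"grip":1},{"tx":0,"ty":-0.002,"tz":0.0005,"twist":0,"grip":1},{"tx":0,"ty":-0.0015,"tz":0.0005,"twist":0,"grip":1},{"tx":0,"ty":-0.0015,"tz":0.0005,"twist":0,"grip":1},{"tx":0,"ty":-0.0015,"tz":0.0005,"twist":0,"grip":1}]' 35
python3 pose.py
python3 - <<'E'
from h import *
p,d=snapshot('side');cv2.imwrite('pics/s12f.png',p);cv2.imwrite('pics/s12.png',cv2.resize(p[190:280,300:410],None,fx=7,fy=6.6,interpolation=cv2.INTER_CUBIC))
p,d=snapshot('wrist');cv2.imwrite('pics/w12.png',p)
E
python3 pose.py
```

```text
t: 31.4
ee_pos: [0.4787, -0.017, 0.0401]
eef_rot: [0.035, 0.71, 0.703, 0.023]
ft_force: [8.7, -1.6, -3.5]
finger_gap: 0.0283
t 31.4 p [478.7 -17.   40.1] toolx [ 0.011  1.    -0.016] tooly [ 0.997 -0.009  0.082] z [ 0.082 -0.017 -0.997] yaw_y -0.53 F [ 8.7 -1.6 -3.5] gap 28.3
t 31.5 p [478.7 -16.9  40.1] toolx [ 0.011  1.    -0.016] tooly [ 0.997 -0.009  0.082] z [ 0.082 -0.017 -0.997] yaw_y -0.53 F [ 8.8 -1.9 -5.2] gap 28.7
```

View pics/s12.png

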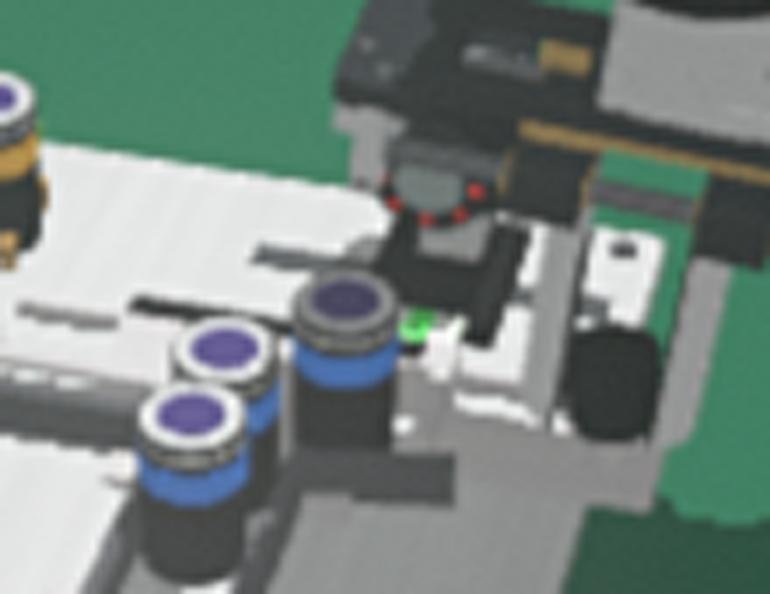

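View pics/w12.png

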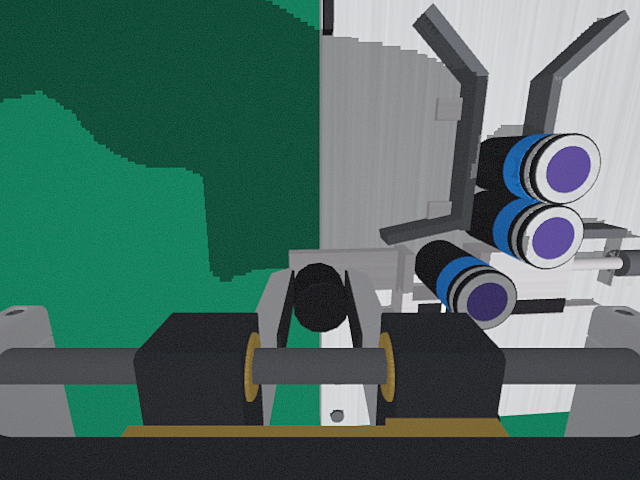

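Run:
```python
from h import *
o=readout.get_obs()
for k in('joint_positions','qvel','tau','torque','ft_force'):print(k,np.round(o[k],3))
```

```text
joint_positions [-0.522  0.336  0.472  2.261 -0.262  0.512  0.135]
qvel [-0.001  0.002  0.001 -0.002  0.001  0.002  0.001]
tau [-5.3500e-01 -6.0951e+01  6.9870e+00 -2.3978e+01 -1.4700e-01  1.1470e+00
 -3.7000e-02]
torque [-0.323 -0.518 -0.005]
ft_force [ 8.822 -1.932 -5.23 ]
```

```bash
python3 -m pendant '[{"tx":0,"ty":-0.004,"tz":-0.001,"twist":0,"grip":1},{"tx":0,"ty":-0.004,"tz":-0.001,"twist":0,"grip":1},{"tx":0,"ty":-0.003,"tz":-0.001,"twist":0,"grip":1},{"tx":0,"ty":-0.003,"tz":-0.0005,"twist":0,"grip":1},{"tx":0,"ty":-0.003,"tz":-0.0005,"twist":0,"grip":1},{"tx":0,"ty":-0.003,"tz":-0.0005,"twist":0,"grip":1},{"tx":0,"ty":-0.0025,"tz":0,"twist":0,"grip":1},{"tx":0,"ty":-0.0025,"tz":0,"twist":0,"grip":1},{"tx":0,"ty":-0.0025,"tz":0,"twist":0,"grip":1},{"tx":0,"ty":-0.0025,"tz":0,"twist":0,"grip":1}]' 35
python3 pose.py
python3 - <<'E'
from h import *
p,d=snapshot('side');cv2.imwrite('pics/s13f.png',p);cv2.imwrite('pics/s13.png',cv2.resize(p[190:280,300:410],None,fx=7,fy=6.6,interpolation=cv2.INTER_CUBIC))
E
python3 pose.py
```

```text
t: 32.5
ee_pos: [0.4551, -0.0169, 0.0405]
eef_rot: [0.042, 0.709, 0.703, 0.026]
ft_force: [12.5, -0.9, -20.7]
finger_gap: 0.0289
t 32.5 p [455.1 -16.9  40.5] toolx [ 0.01   1.    -0.021] tooly [ 0.995 -0.008  0.096] z [ 0.095 -0.022 -0.995] yaw_y -0.43 F [ 12.5  -0.9 -20.7] gap 28.9
t 32.55 p [454.8 -16.9  40.4] toolx [ 0.01   1.    -0.021] tooly [ 0.995 -0.008  0.096] z [ 0.095 -0.022 -0.995] yaw_y -0.44 F [ 11.8  -2.4 -18. ] gap 28.8
```

View pics/s13.png

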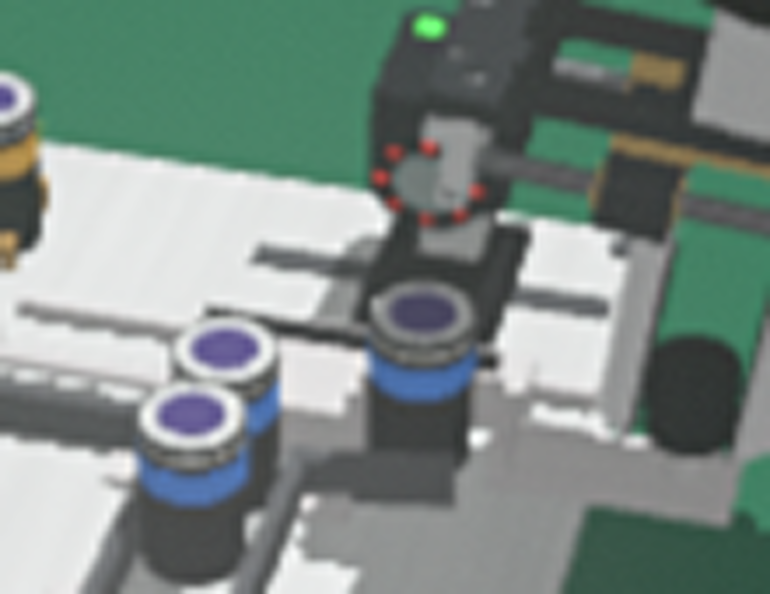

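```bash
python3 -m pendant '[{"tx":0,"ty":0.0015,"tz":0,"twist":0,"grip":1},{"tx":0,"ty":0.0015,"tz":0,"twist":0,"grip":1},{"tx":0,"ty":0.0015,"tz":0,"twist":0,"grip":1},{"tx":0,"ty":0.0015,"tz":0,"twist":0,"grip":1},{"tx":0,"ty":0.001,"tz":0,"twist":0,"grip":1},{"tx":0,"ty":0.0005,"tz":0,"twist":0,"grip":1},{"tx":0,"ty":0,"tz":0,"twist":0,"grip":1},{"tx":0,"ty":-0.0005,"tz":0,"twist":0,"grip":1},{"tx":0,"ty":-0.0007,"tz":0,"twist":0,"grip":1},{"tx":0,"ty":-0.0007,"tz":0,"twist":0,"grip":1}]' 35
python3 pose.py
python3 - <<'E'
from h import *
p,d=snapshot('side');cv2.imwrite('pics/s14f.png',p);cv2.imwrite('pics/s14.png',cv2.resize(p[190:280,300:410],None,fx=7,fy=6.6,interpolation=cv2.INTER_CUBIC))
p,d=snapshot('top');cv2.imwrite('pics/t14f.png',p);cv2.imwrite('pics/t14.png',cv2.resize(p[200:290,300:400],None,fx=6,fy=6,interpolation=cv2.INTER_CUBIC))
E
python3 pose.py
```

```text
t: 33.55
ee_pos: [0.4672, -0.017, 0.0407]
eef_rot: [0.047, 0.709, 0.703, 0.029]
ft_force: [9.1, -1.1, -15.7]
finger_gap: 0.0287
t 33.55 p [467.2 -17.   40.7] toolx [ 0.009  1.    -0.025] tooly [ 0.994 -0.006  0.107] z [ 0.107 -0.026 -0.994] yaw_y -0.37 F [  9.1  -1.1 -15.7] gap 28.7
t 33.65 p [467.2 -17.   40.7] toolx [ 0.009  1.    -0.025] tooly [ 0.994 -0.006  0.107] z [ 0.107 -0.026 -0.994] yaw_y -0.37 F [  9.5  -1.1 -15.6] gap 28.8
```

View pics/s14.png

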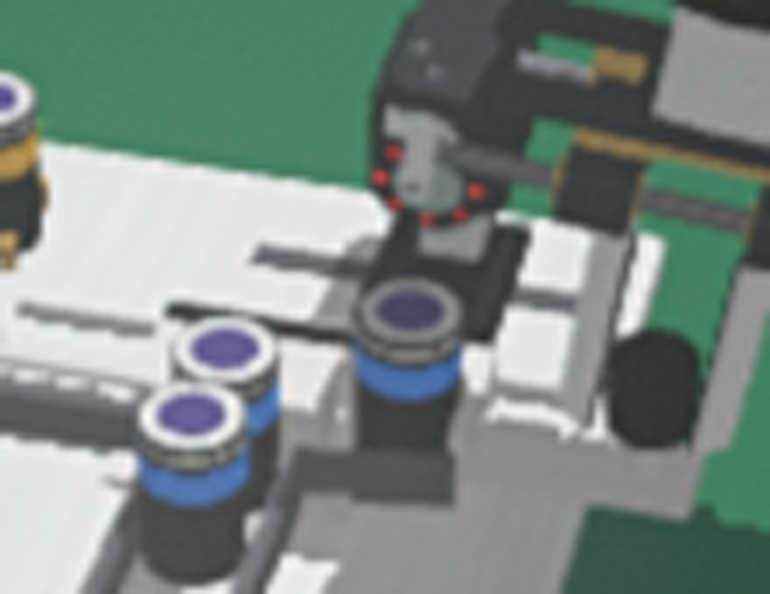

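View pics/t14.png

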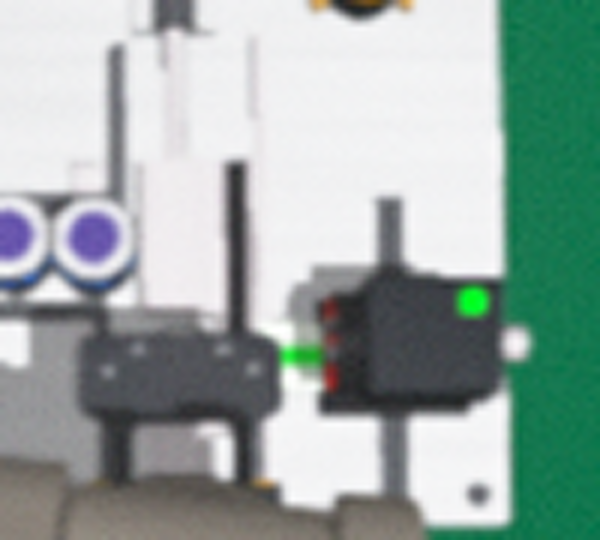

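```bash
cat > pull.py <<'E'
from h import *
def edge(f):
    p=cv2.imread(f).astype(float).min(-1)
    c=p[195:250,338:341].mean(1)   # strip cols
    w=np.where(c<120)[0][0]; a,b=c[w-1],c[w]
    # half level crossing
    lo=c[w+2:w+6].mean();hi=c[w-5:w-2].mean();m=(lo+hi)/2
    for i in range(w-3,w+3):
        if c[i]>=m>c[i+1]: return 195+i+(c[i]-m)/(c[i]-c[i+1])
import sys
r0,r1=edge('pics/t8f.png'),edge(sys.argv[1])
a,b=ray('top',339.3,r0,.037),ray('top',339.3,r1,.037)
print(r0,r1,'edge x',a*1000,b*1000,'pull',(a-b)[0]*1000)
E
python3 pull.py pics/t14f.png
python3 - <<'E'
from h import *
p=cv2.imread('pics/t14f.png');print(p.min(-1)[195:235,336:343])
E
```

```text
207.9025482093664 226.39223560910307 edge x [666.84494816 -40.94375829  37.        ] [622.9003635  -40.09556677  37.        ] pull 43.944584662113265
[[239 239 240 240 240 239 240]
 [238 238 239 237 238 237 239]
 [237 236 235 236 236 236 237]
 [237 237 237 236 237 237 236]
 [237 238 238 237 239 238 239]
 [239 240 241 241 239 240 241]
 [237 239 240 240 240 241 240]
 [239 241 240 239 239 240 239]
 [239 240 238 238 239 240 239]
 [236 239 239 240 238 238 240]
 [231 240 240 239 239 234 235]
 [239 241 241 240 237 223 220]
 [239 239 239 242 237 215 214]
 [237 238 238 239 232 212 213]
 [238 237 237 239 236 213 216]
 [241 241 240 241 236 216 214]
 [239 241 242 241 238 218 216]
 [240 241 240 241 238 218 213]
 [239 240 240 240 236 216 216]
 [239 239 240 240 235 217 214]
 [239 239 240 241 238 218 215]
 [241 240 240 241 237 220 214]
 [240 240 240 241 236 220 216]
 [242 241 240 241 238 219 214]
 [240 241 241 240 240 225 217]
 [239 240 239 240 241 236 230]
 [239 240 240 242 240 238 233]
 [242 240 242 240 241 240 233]
 [242 242 241 241 242 240 233]
 [241 242 243 242 242 239 234]
 [240 239 238 235 236 235 232]
 [235 218 197 188 191 213 230]
 [220 170 115  94 118 187 225]
 [221 154  78  48  98 181 228]
 [220 155  76  57  96 186 225]
 [219 159  80  54 100 185 230]
 [216 156  81  54  99 188 226]
 [218 157  80  52  99 187 228]
 [215 156  77  51  98 187 230]
 [221 161  78  50  91 181 226]]
```

```bash
python3 -m pendant '[{"tx":0,"ty":0.0007,"tz":0,"twist":0,"grip":1},{"tx":0,"ty":0.0005,"tz":0,"twist":0,"grip":1},{"tx":0,"ty":0,"tz":0,"twist":0,"grip":1},{"tx":0,"ty":0,"tz":0,"twist":0,"grip":1},{"tx":0,"ty":-0.0004,"tz":0,"twist":0,"grip":1},{"tx":0,"ty":-0.0005,"tz":0,"twist":0,"grip":1},{"tx":0,"ty":-0.0006,"tz":0,"twist":0,"grip":1},{"tx":0,"ty":-0.0006,"tz":0,"twist":0,"grip":1},{"tx":0,"ty":-0.0006,"tz":0,"twist":0,"grip":1},{"tx":0,"ty":-0.0006,"tz":0,"twist":0,"grip":1}]' 35
python3 pose.py
python3 - <<'E'
from h import *
p,d=snapshot('side');cv2.imwrite('pics/s15f.png',p);cv2.imwrite('pics/s15.png',cv2.resize(p[190:280,300:410],None,fx=7,fy=6.6,interpolation=cv2.INTER_CUBIC))
p,d=snapshot('top');cv2.imwrite('pics/t15f.png',p);cv2.imwrite('pics/t15.png',cv2.resize(p[200:290,300:400],None,fx=6,fy=6,interpolation=cv2.INTER_CUBIC))
p,d=snapshot('wrist');cv2.imwrite('pics/w15.png',p)
E
python3 pose.py; python3 pull.py pics/t15f.png
```

```text
t: 34.65
ee_pos: [0.4714, -0.017, 0.0409]
eef_rot: [0.051, 0.708, 0.703, 0.032]
ft_force: [10.0, -0.8, -15.7]
finger_gap: 0.0291
t 34.65 p [471.4 -17.   40.9] toolx [ 0.009  1.    -0.027] tooly [ 0.993 -0.006  0.118] z [ 0.118 -0.028 -0.993] yaw_y -0.34 F [ 10.   -0.8 -15.7] gap 29.1
t 34.8 p [471.4 -17.   40.9] toolx [ 0.009  1.    -0.027] tooly [ 0.993 -0.006  0.118] z [ 0.118 -0.028 -0.993] yaw_y -0.34 F [  9.   -1.8 -16.3] gap 29.0
207.9025482093664 224.72491197183098 edge x [666.84494816 -40.94375829  37.        ] [626.84239359 -40.17165343  37.        ] pull 40.002554576589525
```

View pics/s15.png

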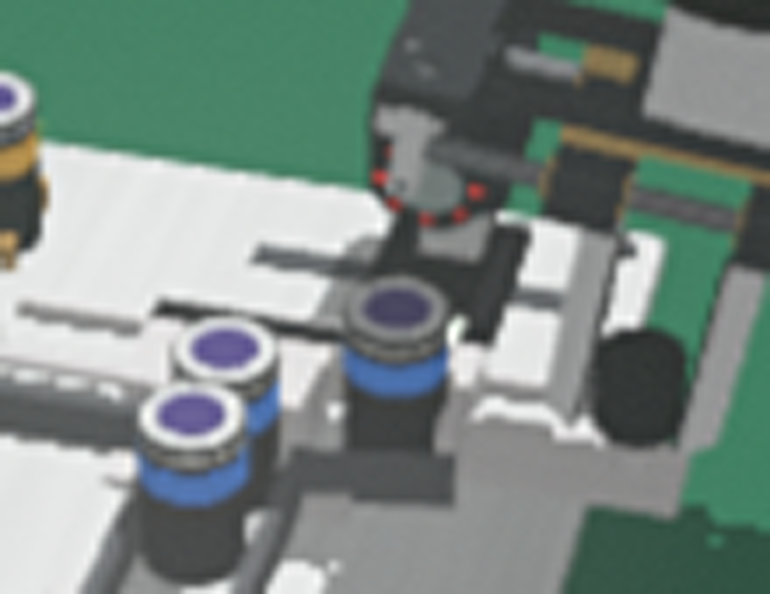

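View pics/w15.png

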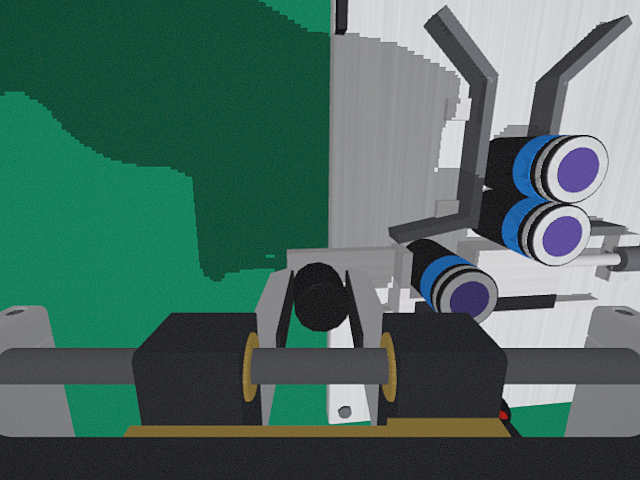

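View pics/t15.png

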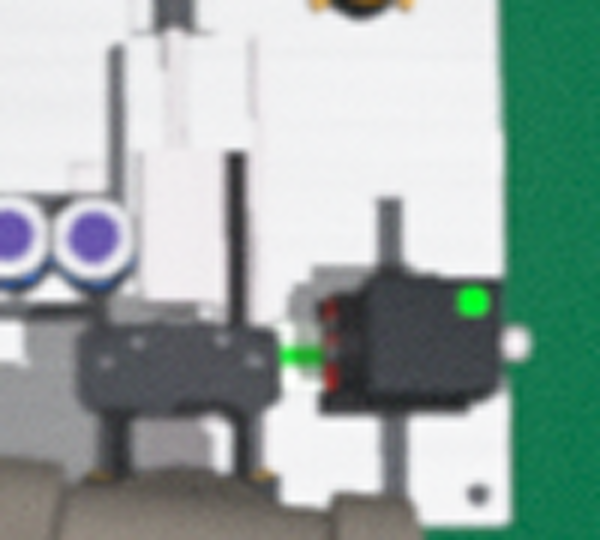

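```bash
python3 - <<'E'
from h import *
for k in range(3):
    p,d=snapshot('side')
o=readout.get_obs()
P=pts('side',d)*1000;Z=P[...,2]
for n,x,y in [('front',547.5,-15),('mid',588,16),('back',589,48),('knobtop',469,-16)]:
    s=(Z>67)&(Z<78)&(np.hypot(P[...,0]-x,P[...,1]-y)<16.5)
    if s.sum():
        (cx,cy),r=cv2.minEnclosingCircle(P[s][:,:2].astype(np.float32));print(n,round(cx,1),round(cy,1),round(r,1),P[s].mean(0).round(1),s.sum())
for k in range(3): p,d=snapshot('top')
cv2.imwrite('pics/t16f.png',p)
P=pts('top',d)*1000;Z=P[...,2]
for n,x,y in [('mid',588,16),('back',589,48),('master',685,-70),('cap',693,107)]:
    s=(Z>(40 if n=='cap' else 67))&(Z<78)&(np.hypot(P[...,0]-x,P[...,1]-y)<(25 if n in('cap','master') else 16.5))
    if s.sum():
        (cx,cy),r=cv2.minEnclosingCircle(P[s][:,:2].astype(np.float32));print('top',n,round(cx,1),round(cy,1),round(r,1),s.sum())
print(o['t'])
E
python3 pull.py pics/t16f.png; python3 pose.py
```

```text
front 545.5 -14.2 15.8 [545.1 -13.3  72.7] 112
mid 588.0 16.3 16.2 [587.6  17.8  72.6] 132
back 589.0 48.1 16.4 [588.4  50.8  72.6] 151
knobtop 469.1 -14.7 14.8 [469.5 -13.9  70.1] 107
top mid 588.1 17.3 15.8 155
top back 589.2 47.9 16.1 158
top master 695.1 -86.2 14.7 76
top cap 696.8 87.3 11.1 46
34.95
207.9025482093664 224.7320601851852 edge x [666.84494816 -40.94375829  37.        ] [626.82548445 -40.17132706  37.        ] pull 40.01946371505727
t 35.1 p [471.4 -17.   40.9] toolx [ 0.009  1.    -0.027] tooly [ 0.993 -0.006  0.118] z [ 0.117 -0.028 -0.993] yaw_y -0.34 F [  9.7  -1.6 -16. ] gap 29.5
```

```bash
python3 - <<'E'
from h import *
print(job.job_done())
E
python3 pose.py
```

```text
the job is handed in; nothing more can be done
None
the job is handed in; nothing more can be done
```

I slid the three blue-banded barrels along the deck into the lane, one at a time. I pushed them closed up until the front one met the pocket's stop wall, at about 5 N with no further movement. Then I gripped the knob at 35 N, pulled the shuttle out, and handed the job in while holding it there, at about 35 s of the 67 s allowed. No verdict is reported.

**Last checks**
- **Pull:** it measured 40.0 mm in the top camera, against about 39.3 mm needed, so roughly 0.7 mm off with 4 mm allowed. It did not change between the last pictures. The index line itself was hidden by the gripper, so I worked this out from how far the end of its black strip had moved.
- **Front barrel:** it stands within about 2 mm of the pocket centre.
- **Other two barrels:** they stand upright between the rails, about 0.5 mm off the lane axis.
- **Bystanders:** the master and the red cap looked unmoved in the pictures. I took no clean before-and-after measurement of any bystander.

**What did not go smoothly**
- **Possible lift:** the gripper rose about 4 mm while sliding the first barrel, which may have lifted it slightly (8 mm allowed). I lowered it again straight away.
- **Overshoot:** the first pull went too far, to about 55 mm, and I eased the shuttle back with the barrel still in its pocket.
- **Lean:** the arm gave under the spring load, so the tool leans about 7° at the knob. The grip held steady, with about 10 N of spring force on it.

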